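Lock the cabinet's sliding door with its quick-release pin

ROBOT

A 6-joint arm with a two-finger parallel gripper is mounted at the origin on the work surface. World frame = base frame: x ahead of the robot, y to its left, z up, the work surface at z = 0. Lengths are in m, angles in rad, forces in N, time in s.
With the tool pointing down it reaches from about 0.3 to 0.775 m from the base axis. Payload 14.6 kg.
Tool frame: the origin (TCP) lies at the very end of the fingers, on their centre line; the grasp point (between the pads) lies 19 mm behind it (arm.grasp_offset is the distance from the TCP to the grasp point, in m); z points along the fingers, y is the direction in which the jaws open and shut (so a half turn about z gives the same grasp; the last joint's range is limited). The gripper opens to 85 mm and grips with 20 to 120 N. Pads are 22 mm wide; open, the fingers measure 114 mm over their backs; the gripper's body (76 mm by 85 mm) begins 54 mm behind the grasp point. The pads swing forward as they close: fully open they stand 13 mm farther back than shut.
Start: joints at [1.075, 0.3, 1.521, -0, 1.321, -0.067], TCP at [0.229, 0.5, 0.231] pointing down, gripper open.
Joint ranges: [-3.03, 3.03], [-0.79, 2.21], [0.23, 2.52], [-1.04, 4.18], [0, 3.07], [-2.55, 2.55]. Speed limits (rad/s): [2.22, 2.22, 2.57, 3.14, 3.14, 3.14].

INTERFACE

Orientations are given as a rotation vector (axis times angle).
In Python, from station import arm gives the robot as it stands.
- The arm moves only by the tool jog_arm, never from a script. Its argument "increments" is a list of rows, each a list of 5 numbers: the gripper command: -1 is fully open, 1 is shut, values between are in proportion, then the shift along the tool's x, y, z in m, then the turn about the tool's z in degrees. A call has 1 to 12 rows; each row is the pose to reach, as a shift and turn from the pose commanded when the call began, along the tool's axes at that moment; what a row does not reach only later rows make up. A row lasts 1/8 s, in which the tool goes at most 62.5 mm and 10.7 degrees, less where a joint would pass 70% of its speed; a pose out of reach is approached as far as the arm can. A call with a gripper value outside its range is refused whole. The fingers move at their own pace and stop on an object; "force" is the grip in N (left out, the last holds). Time passes only in rows, so rows that repeat a pose let the fingers close. It gives the time, the measured TCP pose, the force and the opening at its end, in the units of the state.
- arm.sense(): the state, without advancing time (a new reading comes with each control period).
- arm.get_image(name): name is "side" or "top" or "wrist"; returns the picture (480x640x3 uint8, red, green, blue); there is no depth.
- arm.camera_params(name): a dict with "intrinsics" (3x3 intrinsics, pixels), "k1" (the pictures are not rectified: a ray, as slopes to the right and down, at radius r is drawn at 1 + k1 r^2 times it, then the intrinsics apply), "rvec" (rotation vector, rad) and "tvec" (3), from world to camera coordinates, as OpenCV has them; the wrist camera has in their place "mount" (4x4, takes a point from camera to tool coordinates, whose origin is the TCP and whose axes are the flange's). Camera axes: x right, y down, z forward; pixel columns grow to the right and rows downward; lengths in m; the calibration is good to about 2 mm. A picture is of the moment at which its call begins: read the wrist's pose just before it. camera_params takes no time and is no camera call.
- arm.sign_off(): hands the job in, once; it reports no verdict.
Trained networks look in the newest picture that a camera, given by its name, has taken for a name from the list of things; names that differ only in an ending like _2 or _b are one class to them, and where a whole thing is asked for, a point or a joint stands for the part that bears it (a point fixed in the world has none). Each returns a list of dicts, best first, with "conf" (0 to 1); they miss things now and then, are a little off and sometimes report something else, mostly with a low value. They report only what shows in the picture. A call takes as long as a camera call. They do not tell look-alikes from the thing itself.
- arm.spot_in(thing, camera): "location" ([x, y, z] in m, in world coordinates, good to about 4 mm: the middle of the surface that is visible of it).
The state is a dict: "clock": time; "joints": joint angles; "joint_velocities": joint speeds; "tau": joint torques, N m; "ee_pos": TCP position; "eef_rot": TCP orientation; "force": force on the tool from outside, world axes, zero at the start; "wrist_torque": the same for the moment, N m; "gripper_width": opening from 0.0 (shut) to 1.0 (fully open).
Only numpy, scipy, OpenCV 4.12 (cv2) and the standard library are available. Lean on these libraries where they do the work, as an engineer would, in place of code of your own. Each camera call takes 0.05 s, during which the arm holds its last target.

TASK

Slide the white cabinet's door fully shut, then lock it with the quick-release pin from the grey stand: keep the pin's thumb button squeezed in, feel with a light touch for the hole of the steel clevis, and push the pin down through clevis and door tongue until its collar rests on the clevis, upright. Then let go, so that the button springs back and the balls lock underneath. Never force the pin against the cabinet, and leave the other things where they are.

Things in the scene. Friction and masses are not known exactly. Their poses are not given: they have to be found in the camera images.
- cabinet: White plastic cabinet, fixed, 160 deep (x) x 330 wide (y) x 150 high; origin at the centre of its underside, z up. Its front faces its own -x (towards the robot), y runs along the front. Near the front's +y end sits a steel clevis: two level 44 x 44 mm plates, 5 mm thick, top faces 18 mm apart in height, each with a round 15 mm hole, one straight above the other.
- mark (a point): Reference point (cabinet frame x -104, y 148, z 158 mm; axes as the cabinet's) near the clevis hole, not the hole itself. The clevis is screwed on through wide slots, and no reading tells where: the centre of its hole has this x but lies 3 to 23 mm from here along the cabinet's -y, and the upper plate's top face up to 4 mm higher or lower than this point. It stays put in use.
- door (a joint): Opening of the sliding door in m: 0 = fully shut (hard stop), grows as it slides along the cabinet's -y, to 0.105. About 2.5 N of friction; stays where left. At its +y edge it carries a level steel tongue, 4 mm thick, with an oblong slot 38 mm long (y) and 17 mm wide; when shut, the tongue lies between the plates, slot centred at cabinet y 135 mm.
- handle (a point): Point to grip on the door's upright pull handle, a grey block 12 mm wide (y), about 30 mm deep (x), 40 mm high, on the door's face: midway across it, 16 mm out of the face, 12 mm below the handle's top (128 mm above the cabinet's underside). Axes as the cabinet's. Moves with the door.
- pin_head (a point): Centre of the head of the quick-release pin, on the shank's axis, 26 mm above the underside of its collar. z points up along the shank, x from the axis towards the thumb button. Head: black block 24 mm wide (y), 4 to 40 mm above the collar's underside, its back face at x -12 mm. The pin hangs upright in the stand by its collar, loosely, with 3 to 6 mm of sideways play.
- button (a joint): Thumb button, a steel pad 16 wide x 26 mm high on the head's +x side, centred 26 mm above the collar's underside: 0 = out (face 17 mm from the axis), 0.005 = fully in (face 12 mm from the axis: squeezed between button and back face, the head measures 24 mm and is centred). Springs back when let go; 3 N to start, 7 N fully in.
- pin: The same pin, loose, about 110 g; origin on its axis at the collar's underside. Collar 34 mm wide, 4 thick; below it a 12 mm steel shank, 37 mm long, its nose bevelled to 10 mm over the last 1.5 mm. Two balls, 25.5 to 29.5 mm below the collar's underside along y, stick out to 18 mm across while the button is out and cannot be pushed in; with the button in they lie within the shank.
- stand_top (a point): Centre of the top face of the grey pin stand, a fixed 60 x 60 mm block, 48 mm high, with a 24 mm square hole 44 mm deep in which the pin hangs. Axes: z up, x and y along its sides.
- tray: Bystander: flat stainless steel tray 120 x 220 x 18 mm, fixed, origin at its underside.
- scoop: Bystander: round yellow scoop, 60 mm wide, 30 mm high with a 75 mm handle, lying in the tray; origin under its bowl.
- stopper: Bystander: silicone drain stopper, 48 mm wide, 34 mm high, in the tray; origin at its underside.
- bottle: Bystander: empty amber glass bottle, 60 mm wide, 170 mm high; origin at its underside.
- canister: Bystander: closed white screw-top detergent canister, 100 mm wide, 160 mm high; origin at its underside.
- mug: Bystander: white mug, 72 mm wide, 85 mm high; origin at its underside.
- brush: Bystander: hand brush lying flat; origin at its underside.
Things that resemble listed ones, but are neither listed nor needed, are in the scene too. What is shaped like the pin but red is not meant.

How it is judged:
By the outcome, as a careful person would: the job done as asked, in the order asked, and still so for the second after the job is handed in, with the robot touching nothing.
It also fails if it takes over 72 s, if anything falls off the work surface, if the arm or the gripper's body presses on something with over 40 N, if the wrist force passes 120 N, or if a joint passes its speed limit or range.

## Working session

There is one attempt and no reset: what is moved stays moved. The work goes in short steps, Python scripts to look and compute and a tool call to move; the robot and the scene stay as the last step left them, time stands still between calls to the robot, and variables do not carry over. Pictures are saved under pics/ and viewed, and the job is handed in when it is done.

Besides the shell and the picture viewer there is one more tool, called after "Emit:" as name(argument=value, ...), one argument or row to a line, values as JSON. jog_arm: Moves the arm, as the interface text tells. Its arguments: {"type":"object","properties":{"increments":{"type":"array"},"force":{"type":"number"}},"required":["increments"]}

```bash
ls -la; mkdir -p pics; python3 - <<'E'
from station import arm
import cv2
s=arm.sense(); print(s)
for n in ["side","top","wrist"]:
    im=arm.get_image(n); cv2.imwrite(f"pics/{n}0.png",im[:,:,::-1])
    p=arm.camera_params(n); print(n,p)
for n,c in [("cabinet","top"),("handle","top"),("handle","side"),("pin","top"),("pin","side"),("stand_top","top"),("pin_head","top"),("button","side"),("button","top")]:
    print(n,c,arm.spot_in(n,c))
E
```

```text
total 12
drwxr-xr-x  3 agent agent 4096 Dec  7 14:09 .
drwxr-xr-x 23 root  root  4096 Dec  7 14:09 ..
drwxr-xr-x  2 agent agent 4096 Dec  7 14:09 pics
{'clock': 0.0, 'joints': array([ 1.07542352e+00,  3.00499648e-01,  1.52162027e+00, -2.12329353e-05,
        1.32068083e+00, -6.65780531e-02]), 'joint_velocities': array([-1.11578381e-03, -1.37320775e-04,  3.34607553e-04,  2.39283191e-03,
        6.98451548e-04, -8.99249841e-05]), 'tau': array([ 4.70156392e-04, -5.43505597e+01, -3.61795700e+01, -1.20044610e-04,
        4.04336242e-03, -2.95189034e-05]), 'ee_pos': array([0.2285562 , 0.49999357, 0.23068907]), 'eef_rot': array([-6.68325716e-01, -3.06935844e+00,  1.83203036e-03]), 'force': array([0.39417334, 0.27146112, 0.60588537]), 'wrist_torque': array([ 0.01558584, -0.0033008 ,  0.03645058]), 'gripper_width': 1.0036161578839407}
side {'intrinsics': array([[478.7557466 ,   0.        , 311.59857562],
       [  0.        , 478.7557466 , 242.78455193],
       [  0.        ,   0.        ,   1.        ]]), 'k1': -0.04626319132941542, 'rvec': array([ 2.04223736, -0.66505376,  0.38784381]), 'tv
[... 1204 characters left out ...]
7, -0.1902, 0.0772], 'conf': 0.62}, {'location': [0.4599, -0.1956, 0.0911], 'conf': 0.59}, {'location': [0.5539, -0.2103, 0.0791], 'conf': 0.57}]
pin side [{'location': [0.5502, -0.2165, 0.0613], 'conf': 0.86}, {'location': [0.4563, -0.202, 0.074], 'conf': 0.57}]
stand_top top [{'location': [0.455, -0.1925, 0.0478], 'conf': 0.76}]
pin_head top [{'location': [0.458, -0.194, 0.0872], 'conf': 0.72}, {'location': [0.3642, -0.1976, 0.0752], 'conf': 0.72}, {'location': [0.5582, -0.2073, 0.0747], 'conf': 0.55}]
button side [{'location': [0.351, -0.2043, 0.0674], 'conf': 0.66}, {'location': [0.5528, -0.2232, 0.0678], 'conf': 0.62}, {'location': [0.4418, -0.2158, 0.0342], 'conf': 0.47}]
button top []
```

View pics/side0.png

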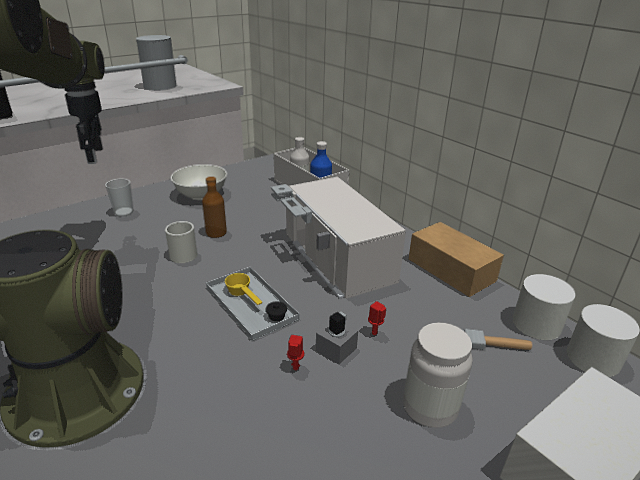

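View pics/top0.png

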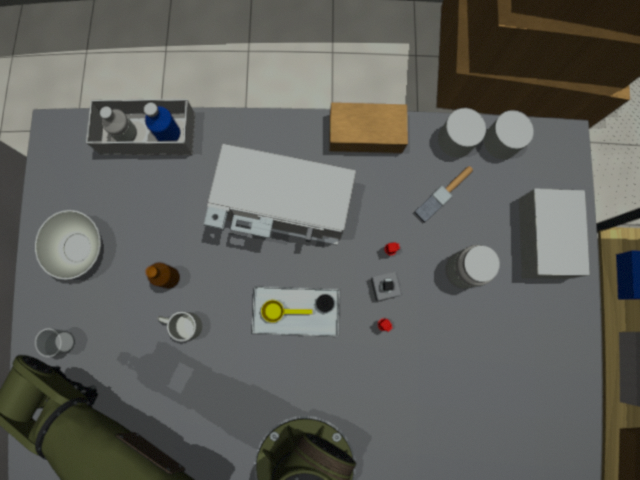

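View pics/wrist0.png

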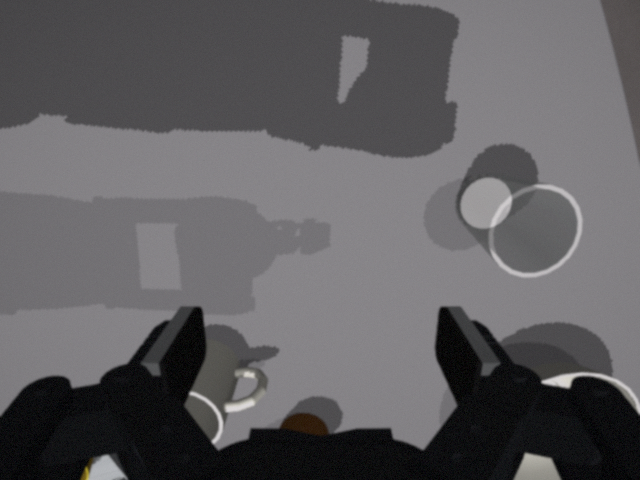

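```bash
cat > h.py <<'E'
from station import arm
import numpy as np, cv2
from scipy.spatial.transform import Rotation as R
def cam(n, s=None):
    p=arm.camera_params(n); K=p["intrinsics"]; d=np.array([p["k1"],0,0,0,0.])
    if "mount" in p:
        s=s or arm.sense(); T=np.eye(4); T[:3,:3]=R.from_rotvec(s["eef_rot"]).as_matrix(); T[:3,3]=s["ee_pos"]
        M=T@p["mount"]
    else:
        Rm=R.from_rotvec(p["rvec"]).as_matrix(); M=np.eye(4); M[:3,:3]=Rm.T; M[:3,3]=-Rm.T@p["tvec"]
    return K,d,M
def onz(c,uv,z):
    K,d,M=c; q=cv2.undistortPoints(np.array(uv,float).reshape(-1,1,2),K,d)[:,0]
    r=np.c_[q,np.ones(len(q))]@M[:3,:3].T; o=M[:3,3]
    return o+r*((z-o[2])/r[:,2])[:,None]
def proj(c,P):
    K,d,M=c; W=np.linalg.inv(M)
    return cv2.projectPoints(np.array(P,float).reshape(-1,1,3),cv2.Rodrigues(W[:3,:3])[0],W[:3,3],K,d)[0][:,0]
E
python3 - <<'E'
import cv2
t=cv2.imread("pics/top0.png"); s=cv2.imread("pics/side0.png")
cv2.imwrite("pics/top_cab.png",cv2.resize(t[135:255,195:365],None,fx=4.5,fy=4.5,interpolation=cv2.INTER_CUBIC))
cv2.imwrite("pics/side_cab.png",cv2.resize(s[170:300,250:410],None,fx=4.5,fy=4.5,interpolation=cv2.INTER_CUBIC))
cv2.imwrite("pics/top_pin.png",cv2.resize(t[230:340,350:430],None,fx=5,fy=5,interpolation=cv2.INTER_CUBIC))
E
```

```text
(no output)
```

View pics/top_cab.png

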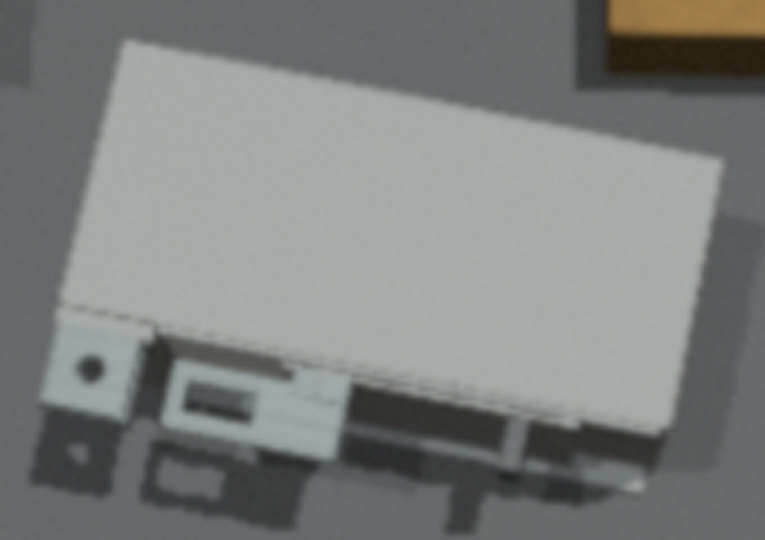

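View pics/side_cab.png

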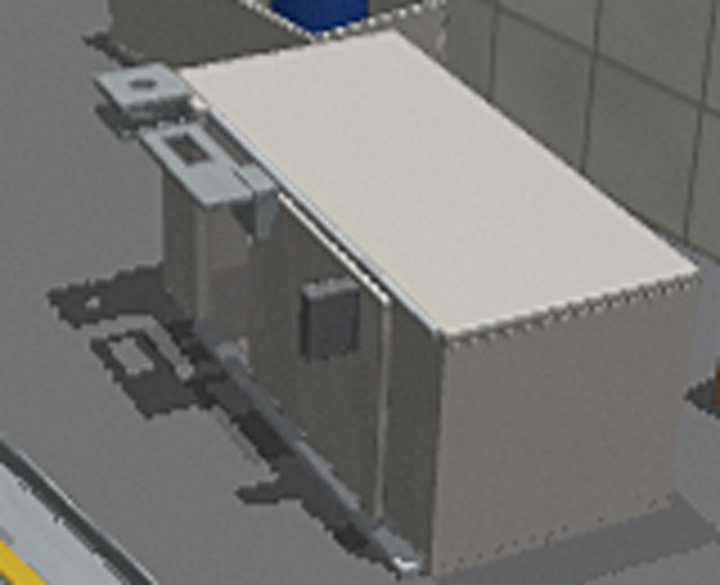

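View pics/top_pin.png

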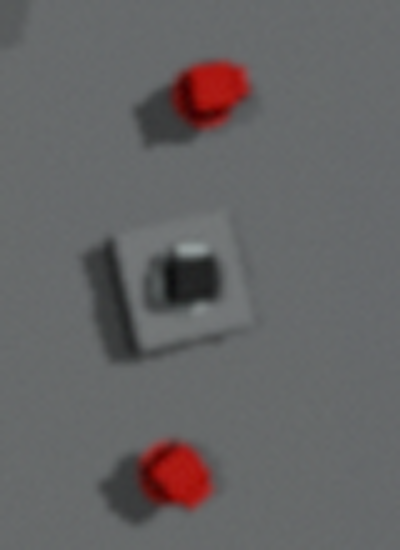

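```bash
python3 - <<'E'
from h import *
c=cam("top")
f=lambda l:[(195+a/4.5,135+b/4.5) for a,b in l]
P=onz(c,f([(125,40),(721,157),(64,302),(668,428)]),0.15)
print(P.round(4))
y=P[0]-P[1]; y2=P[2]-P[3]; x=P[0]-P[2]; x2=P[1]-P[3]
print(np.linalg.norm([y,y2,x,x2],axis=1), [np.degrees(np.arctan2(-a[0],a[1])) for a in (y,y2)],[np.degrees(np.arctan2(a[1],a[0])) for a in (x,x2)])
# fit
L=np.array([[80,165],[80,-165],[-80,165],[-80,-165]])/1000.
A,B=L-L.mean(0),P[:,:2]-P[:,:2].mean(0)
th=np.arctan2((A[:,0]*B[:,1]-A[:,1]*B[:,0]).sum(),(A*B).sum()); C=P[:,:2].mean(0)
print("cab",C,np.degrees(th)); Rm=np.array([[np.cos(th),-np.sin(th)],[np.sin(th),np.cos(th)]])
print("resid",((L@Rm.T+C)-P[:,:2]).round(4).tolist())
inv=lambda p:(p[:,:2]-C)@Rm
print("hole px->cab @.158",inv(onz(c,f([(90,368)]),0.158))*1000)
print("slot center cab",inv(onz(c,f([(218,402)]),0.149))*1000)
print("tongue left edge",inv(onz(c,f([(165,395),(340,420)]),0.149))*1000)
print("handle", inv(onz(c,f([(514,415),(514,470)]),0.140))*1000)
print("mark",C+Rm@[-.104,.148])
g=lambda l:[(350+a/5,230+b/5) for a,b in l]
S=onz(c,g([(112,240),(230,210),(255,323),(140,352)]),0.048); print("stand",S.round(4).tolist(),S.mean(0))
print("pin head top",onz(c,g([(190,281)]),0.088))
for n in ["handle","pin_head"]: print(arm.spot_in(n,"top"))
E
```

```text
[[ 0.7912  0.2089  0.15  ]
 [ 0.7314 -0.1122  0.15  ]
 [ 0.6462  0.2348  0.15  ]
 [ 0.584  -0.0848  0.15  ]]
[0.32664988 0.32560099 0.14731303 0.1499035 ] [np.float64(-10.55027604787953), np.float64(-11.006917404562676)] [np.float64(-10.100203467133474), np.float64(-10.512839950815549)]
cab [0.68818884 0.06166649] -10.693197218872582
resid [[0.0062, 0.0], [0.0048, -0.0031], [-0.006, 0.0039], [-0.005, -0.0008]]
hole px->cab @.158 [[-106.52421057  138.89128398]]
slot center cab [[-109.24345095   70.49580691]]
tongue left edge [[-111.21651133   98.67003177]
 [-105.68077618    5.71365139]]
handle [[ -83.06047503  -82.64279321]
 [-111.80798528  -88.57238848]]
mark [0.61345621 0.22639364]
stand [[0.4806, -0.1657, 0.048], [0.4966, -0.2258, 0.048], [0.4396, -0.2384, 0.048], [0.4243, -0.18, 0.048]] [ 0.46026659 -0.20246906  0.048     ]
pin head top [[ 0.45758973 -0.19936008  0.088     ]]
[{'location': [0.5944, 0.0877, 0.1393], 'conf': 0.76}]
[{'location': [0.458, -0.194, 0.0872], 'conf': 0.72}, {'location': [0.3642, -0.1976, 0.0752], 'conf': 0.72}, {'location': [0.5582, -0.2073, 0.0747], 'conf': 0.55}]
```

Emit:
jog_arm(
  increments=[
    [-1,-0.1,-0.06,-0.029,-3],
    [-1,-0.509,-0.317,-0.029,-14],
    [-1,-0.509,-0.317,-0.029,-14],
    [-1,-0.509,-0.317,-0.029,-14],
    [-1,-0.509,-0.317,-0.029,-14],
    [-1,-0.509,-0.317,-0.029,-14],
    [-1,-0.509,-0.317,-0.029,-14],
    [-1,-0.509,-0.317,-0.029,-14],
    [-1,-0.509,-0.317,-0.029,-14],
    [-1,-0.509,-0.317,-0.029,-14],
    [-1,-0.509,-0.317,-0.029,-14],
    [-1,-0.509,-0.317,-0.029,-14],
  ],
)

```text
clock: 2.2
ee_pos: [0.5595, 0.0006, 0.2601]
eef_rot: [-0.289, -3.128, -0.0]
force: [-0.1, -0.2, 0.6]
gripper_width: 0.999
```

```bash
python3 - <<'E'
from h import *
s=arm.sense(); print(s)
cv2.imwrite("pics/w1.png",arm.get_image("wrist")[:,:,::-1])
print(arm.spot_in("handle","wrist"),arm.spot_in("cabinet","wrist"))
E
```

```text
{'clock': 2.2, 'joints': array([-6.43826876e-02,  3.00950649e-01,  1.45224723e+00,  1.60127654e-04,
        1.38876921e+00, -1.45065910e+00]), 'joint_velocities': array([ 1.91691715e-02, -1.29092102e-02,  7.94234418e-03, -5.33247216e-04,
       -3.04396545e-05, -1.06561321e-03]), 'tau': array([-1.55331440e+00, -5.42700899e+01, -3.73773301e+01, -5.04961296e-02,
       -1.53901434e-02, -4.38759697e-02]), 'ee_pos': array([0.55951119, 0.00064193, 0.26014006]), 'eef_rot': array([-2.89442680e-01, -3.12785039e+00, -2.30845418e-04]), 'force': array([-0.09351554, -0.22677972,  0.60656129]), 'wrist_torque': array([-0.0358575 ,  0.02228786,  0.00464813]), 'gripper_width': 0.998972422211925}
[{'location': [0.596, 0.0764, 0.1392], 'conf': 0.64}] [{'location': [0.63, 0.0469, 0.1563], 'conf': 0.97}, {'location': [0.4642, -0.1834, 0.0854], 'conf': 0.3}]
```

View pics/w1.png

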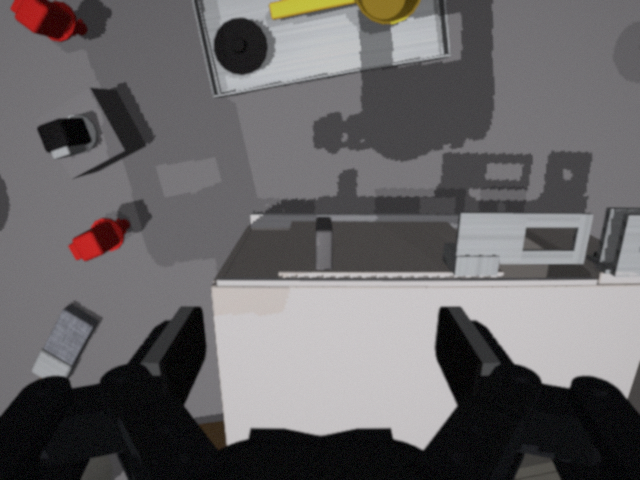

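```bash
python3 - <<'E'
from h import *
c=cam("wrist")
H=onz(c,[(323,219),(323,232),(317,243),(330,243)],0.14); print("handle",H.round(4).tolist())
E=onz(c,[(214,284),(598,284),(214,287)],0.15); print("front edge",E.round(4).tolist(),np.degrees(np.arctan2(*(E[1]-E[0])[1::-1])))
print("slot",onz(c,[(524,228),(576,228),(524,250),(576,250)],0.149).round(4).tolist())
print("pin",onz(c,[(62,133)],0.085), onz(c,[(60,151)],0.075))
s=arm.sense(); Rm=R.from_rotvec(s["eef_rot"]).as_matrix(); print(Rm.round(4))
cv2.imwrite("pics/w1h.png",cv2.resize(cv2.imread("pics/w1.png")[200:300,210:390],None,fx=4,fy=4,interpolation=cv2.INTER_CUBIC))
cv2.imwrite("pics/w1p.png",cv2.resize(cv2.imread("pics/w1.png")[70:200,20:170],None,fx=4,fy=4,interpolation=cv2.INTER_CUBIC))
E
```

```text
handle [[0.5551, 0.0032, 0.14], [0.5642, 0.0015, 0.14], [0.5713, -0.004, 0.14], [0.5729, 0.0048, 0.14]]
front edge [[0.5845, -0.079, 0.15], [0.6355, 0.1895, 0.15], [0.5867, -0.0796, 0.15]] 79.24654527832094
slot [[0.5833, 0.1357, 0.149], [0.59, 0.1725, 0.149], [0.5992, 0.1353, 0.149], [0.6063, 0.1727, 0.149]]
pin [[ 0.46121168 -0.19165463  0.085     ]] [[ 0.47411016 -0.2050468   0.075     ]]
[[-9.833e-01  1.820e-01  3.000e-04]
 [ 1.820e-01  9.833e-01  0.000e+00]
 [-3.000e-04  1.000e-04 -1.000e+00]]
```

View pics/w1h.png

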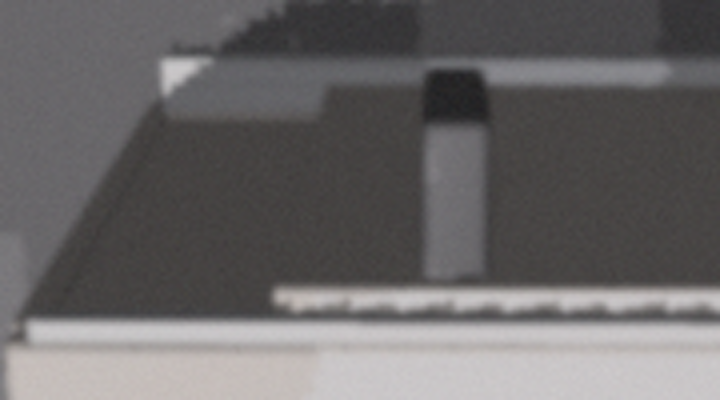

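View pics/w1p.png

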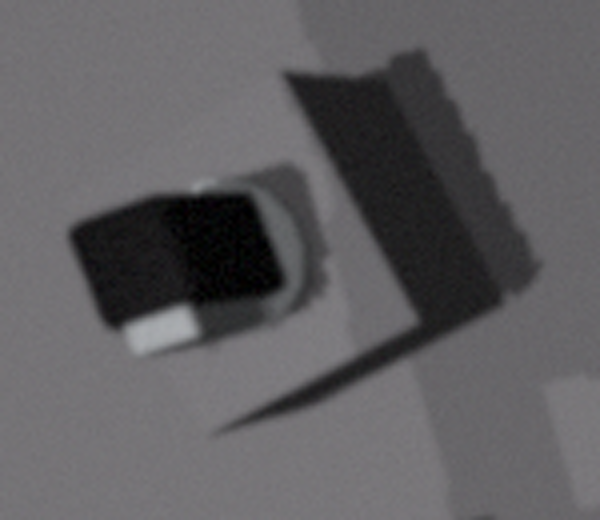

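Emit:
jog_arm(
  increments=[
    [-1,-0.0145,0.0017,0.05,0],
    [-1,-0.0145,0.0017,0.1,0],
    [-1,-0.0145,0.0017,0.13,0],
    [-1,-0.0145,0.0017,0.151,0],
    [-1,-0.0145,0.0017,0.151,0],
  ],
)

```text
clock: 2.98
ee_pos: [0.5735, 0.0001, 0.1083]
eef_rot: [-0.287, -3.126, 0.0]
force: [0.2, -0.3, 0.1]
gripper_width: 0.998
```

```bash
python3 - <<'E'
from h import *
s=arm.sense(); print(s["force"],s["ee_pos"])
cv2.imwrite("pics/w2.png",arm.get_image("wrist")[:,:,::-1])
E
```

```text
[ 0.23647264 -0.34425602  0.1204288 ] [5.73530745e-01 5.90763541e-05 1.08287512e-01]
```

View pics/w2.png

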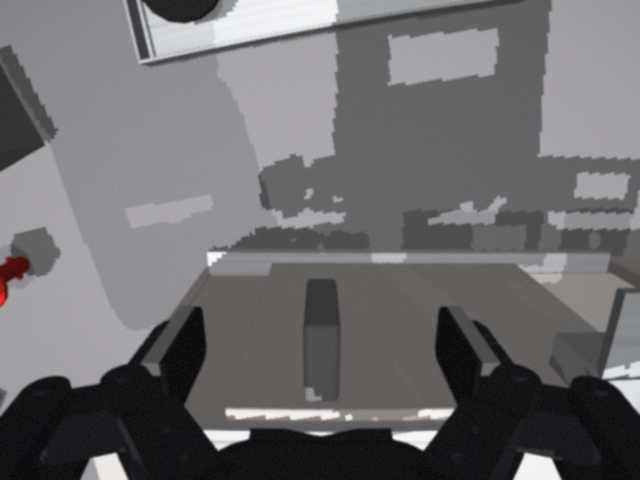

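Emit:
jog_arm(
  increments=[
    [1,0,0,0,0],
    [1,0,0,0,0],
    [1,0,0,0,0],
    [1,0,0,0,0],
    [1,0,0,0,0],
    [1,0,0,0,0],
    [1,0,0,0,0],
    [1,0,0,0,0],
  ],
  force=30,
)

```text
clock: 4.03
ee_pos: [0.5744, -0.0007, 0.1096]
eef_rot: [0.289, 3.128, 0.0]
force: [-1.8, 1.6, 5.6]
gripper_width: 0.134
```

Emit:
jog_arm(
  increments=[
    [1,0,0.006,0,0],
    [1,0,0.018,0,0],
    [1,0,0.03,0,0],
    [1,0,0.042,0,0],
    [1,0,0.052,0,0],
    [1,0,0.06,0,0],
    [1,0,0.06,0,0],
  ],
)

```text
clock: 4.9
ee_pos: [0.5857, 0.0588, 0.1096]
eef_rot: [0.288, 3.127, 0.001]
force: [0.9, 1.7, 4.9]
gripper_width: 0.133
```

Emit:
jog_arm(
  increments=[
    [1,0,0.002,0,0],
    [1,0,0.004,0,0],
    [1,0,0.005,0,0],
    [1,0,0.005,0,0],
  ],
)

```text
clock: 5.4
ee_pos: [0.5865, 0.0627, 0.1096]
eef_rot: [0.29, 3.127, -0.0]
force: [-0.6, -1.3, 5.6]
gripper_width: 0.133
```

Emit:
jog_arm(
  increments=[
    [1,0,0.001,0,0],
    [1,0,0.002,0,0],
    [1,0,0.003,0,0],
    [1,0,0.003,0,0],
  ],
)

```text
clock: 5.9
ee_pos: [0.587, 0.0652, 0.1096]
eef_rot: [0.29, 3.128, -0.001]
force: [-1.4, -5.1, 6.5]
gripper_width: 0.135
```

Emit:
jog_arm(
  increments=[
    [1,0,0.001,0,0],
    [1,0,0.002,0,0],
    [1,0,0.002,0,0],
  ],
)

```text
clock: 6.28
ee_pos: [0.5869, 0.0653, 0.1095]
eef_rot: [-0.291, -3.127, 0.006]
force: [-7.7, -19.3, 9.6]
gripper_width: 0.137
```

Emit:
jog_arm(
  increments=[
    [-1,0,-0.001,0,0],
    [-1,0,-0.001,0,0],
    [-1,0,-0.001,0,0],
    [-1,0,-0.001,0,0],
    [-1,0,-0.001,0,0],
    [-1,0,-0.001,0,0],
    [-1,0,-0.001,-0.04,0],
    [-1,0.03,-0.001,-0.1,0],
    [-1,0.04,0.04,-0.14,0],
    [-1,0.04,0.08,-0.14,0],
    [-1,0.04,0.08,-0.14,0],
  ],
)

```text
clock: 7.65
ee_pos: [0.5625, 0.1562, 0.2495]
eef_rot: [0.285, 3.128, 0.001]
force: [-0.1, -0.4, -0.4]
gripper_width: 0.998
```

```bash
python3 - <<'E'
from h import *
s=arm.sense(); print(s["force"],s["ee_pos"],s["eef_rot"])
im=arm.get_image("wrist")[:,:,::-1]
cv2.imwrite("pics/w3.png",im)
t=arm.get_image("top")[:,:,::-1]
cv2.imwrite("pics/t3.png",t)
E
```

```text
[-0.14150393 -0.42682902 -0.41531882] [0.56246063 0.15618591 0.24952439] [2.84954045e-01 3.12803049e+00 6.59876610e-04]
```

View pics/w3.png

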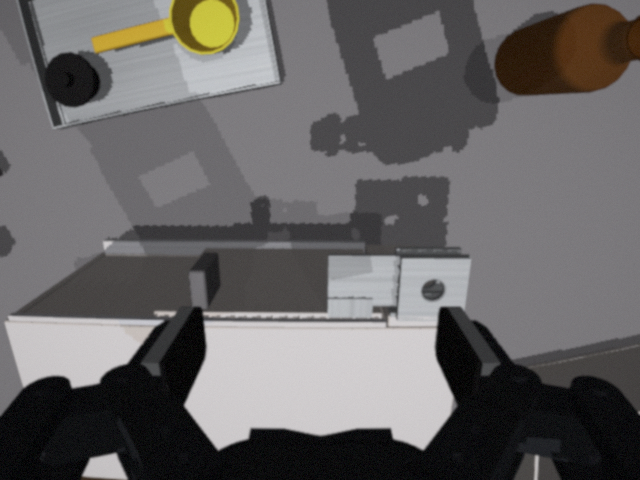

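View pics/t3.png

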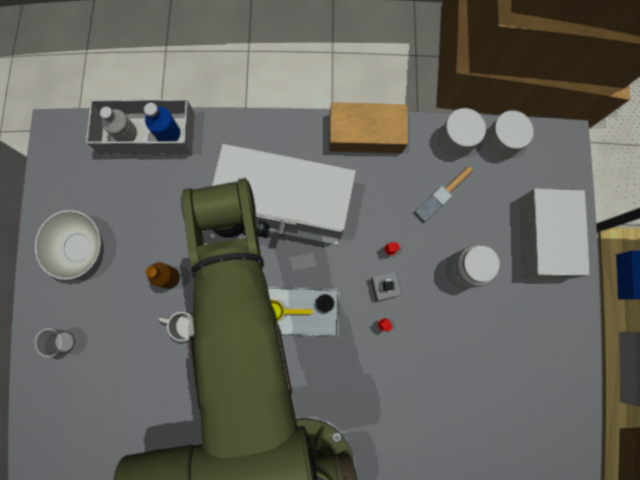

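```bash
python3 - <<'E'
from h import *
c=cam("wrist")
im=cv2.imread("pics/w3.png")
cv2.imwrite("pics/w3c.png",cv2.resize(im[235:335,320:480],None,fx=5,fy=5,interpolation=cv2.INTER_CUBIC))
print(onz(c,[(433,289)],.158), onz(c,[(433,289)],.154),c[2][:3,3])
E=onz(c,[(8,319),(600,319),(438,324)],0.15); print(E)
E
```

```text
[[0.60854665 0.21813082 0.158     ]] [[0.61061057 0.21900124 0.154     ]] [0.48802135 0.16730189 0.39158475]
[[ 0.58348271 -0.07968368  0.15      ]
 [ 0.65968048  0.33689753  0.15      ]
 [ 0.63967392  0.22085744  0.15      ]]
```

View pics/w3c.png

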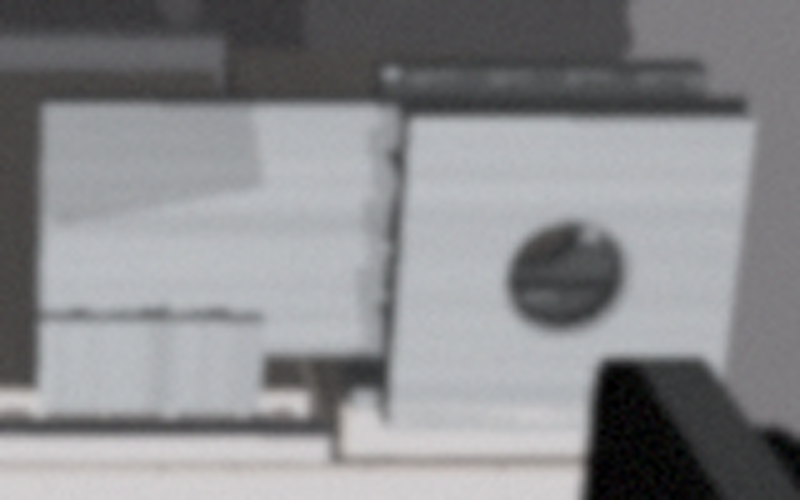

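Emit:
jog_arm(
  increments=[
    [-1,-0.034,0.069,0,0],
    [-1,-0.034,0.069,0,0],
    [-1,-0.034,0.069,0,0],
    [-1,-0.034,0.069,0,0],
  ],
)

```text
clock: 8.25
ee_pos: [0.6084, 0.2145, 0.2493]
eef_rot: [-0.291, -3.128, 0.0]
force: [0.4, -0.1, 1.0]
gripper_width: 1.003
```

```bash
python3 - <<'E'
from h import *
s=arm.sense(); print(s["joints"],s["ee_pos"],s["eef_rot"])
im=arm.get_image("wrist")[:,:,::-1]
cv2.imwrite("pics/w4.png",im); np.save("w4.npy",np.r_[s["ee_pos"],s["eef_rot"]])
cv2.imwrite("pics/w4c.png",cv2.resize(im[160:310,220:420],None,fx=4,fy=4,interpolation=cv2.INTER_CUBIC))
E
```

```text
[ 2.82177082e-01  5.06086685e-01  1.19373511e+00 -1.42719978e-04
  1.44208985e+00 -1.10309118e+00] [0.60842042 0.21445993 0.24928693] [-2.90957636e-01 -3.12784408e+00  3.90351272e-04]
```

View pics/w4c.png

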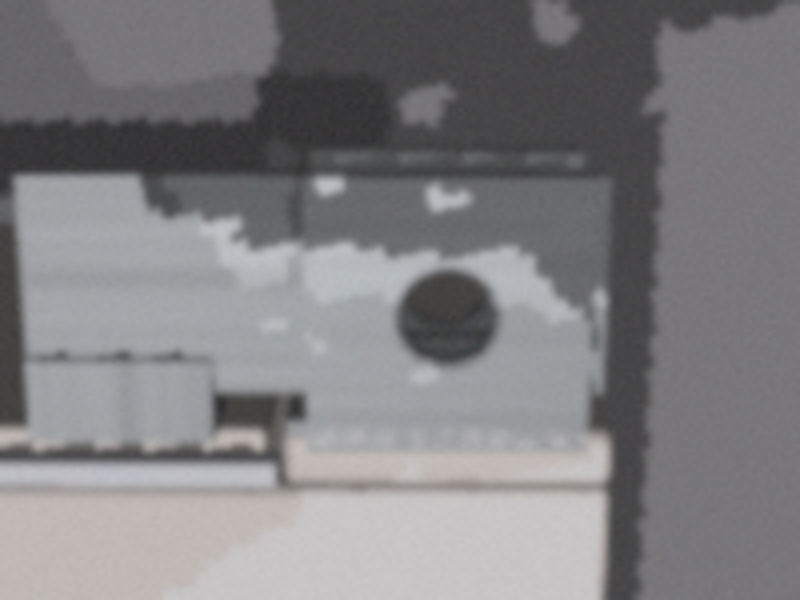

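Emit:
jog_arm(
  increments=[
    [-1,0,0,0,10],
    [-1,0,0,0,20],
    [-1,0,0,0,30],
    [-1,0,0,0,40],
    [-1,0,0,0,50],
    [-1,0,0,0,60],
    [-1,0,0,0,70],
    [-1,0,0,0,80],
    [-1,0,0,0,90],
    [-1,0,0,0,90],
  ],
)

```text
clock: 9.55
ee_pos: [0.6085, 0.2149, 0.2497]
eef_rot: [2.416, 2.008, 0.001]
force: [-0.1, -0.6, 0.4]
gripper_width: 1.002
```

Emit:
jog_arm(
  increments=[
    [-1,0,0,0,10],
    [-1,0,0,0,20],
    [-1,0,0,0,30],
    [-1,0,0,0,40],
    [-1,0,0,0,50],
    [-1,0,0,0,60],
    [-1,0,0,0,70],
    [-1,0,0,0,80],
    [-1,0,0,0,90],
    [-1,0,0,0,90],
    [-1,0,0,0,90],
  ],
)

```text
clock: 10.92
ee_pos: [0.6086, 0.2154, 0.2494]
eef_rot: [-3.129, 0.281, -0.0]
force: [-0.5, -0.0, 0.3]
gripper_width: 0.999
```

```bash
python3 - <<'E'
from h import *
s=arm.sense(); print(s["joints"],s["ee_pos"],s["eef_rot"])
im=arm.get_image("wrist")[:,:,::-1]
cv2.imwrite("pics/w5.png",im); np.save("w5.npy",np.r_[s["ee_pos"],s["eef_rot"]])
cv2.imwrite("pics/w5c.png",cv2.resize(im[160:310,220:420],None,fx=4,fy=4,interpolation=cv2.INTER_CUBIC))
E
```

```text
[2.83486588e-01 5.06892423e-01 1.19225072e+00 8.06020824e-06
 1.44230412e+00 2.03317678e+00] [0.60858876 0.21542562 0.24941873] [-3.12897315e+00  2.80627486e-01 -2.08098638e-04]
```

View pics/w5c.png

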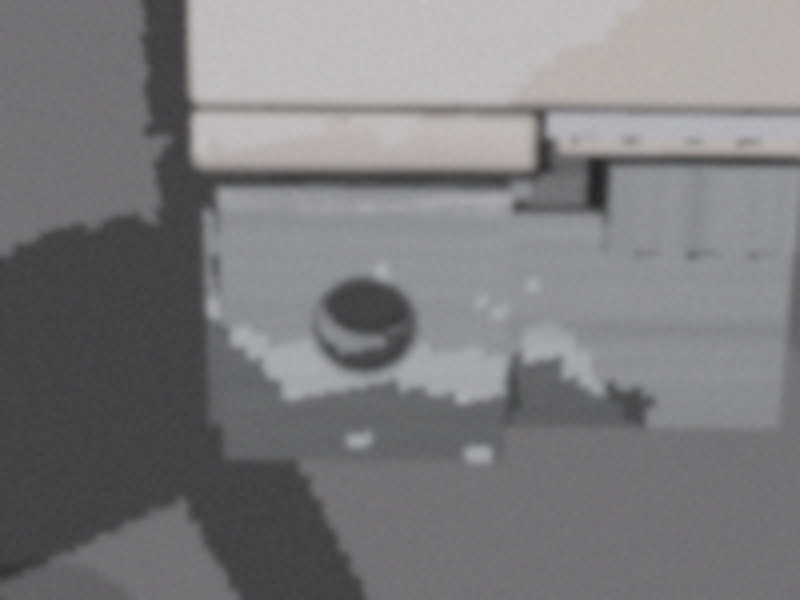

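```bash
cat >> h.py <<'E'
def camsaved(f):
    v=np.load(f); return cam("wrist",dict(ee_pos=v[:3],eef_rot=v[3:]))
E
python3 - <<'E'
from h import *
a,b=camsaved("w4.npy"),camsaved("w5.npy")
for z in (.150,.154,.158,.162):
    p=onz(a,[(331.75,239)],z)[0];q=onz(b,[(311.25,240.75)],z)[0]; print(z,p.round(4),q.round(4),((p+q)/2).round(4))
    # plate near edge widths / corners
    ca=onz(a,[(220+302/4,160+178/4),(220+611/4,160+178/4),(220+303/4,160+445/4)],z)
    print("   w",np.linalg.norm(ca[0]-ca[1])*1e3,"d",np.linalg.norm(ca[0]-ca[2])*1e3)
E
```

```text
0.15 [0.6108 0.2222 0.15  ] [0.6074 0.2206 0.15  ] [0.6091 0.2214 0.15  ]
   w 47.694324702201236 d 44.384115898382
0.154 [0.6095 0.2223 0.154 ] [0.6086 0.2203 0.154 ] [0.6091 0.2213 0.154 ]
   w 46.90575901138766 d 43.65028034807075
0.158 [0.6082 0.2225 0.158 ] [0.6099 0.22   0.158 ] [0.6091 0.2212 0.158 ]
   w 46.11719332057414 d 42.91644479775972
0.162 [0.607  0.2226 0.162 ] [0.6112 0.2197 0.162 ] [0.6091 0.2211 0.162 ]
   w 45.32862762976057 d 42.182609247448696
```

Emit:
jog_arm(
  increments=[
    [-1,-0.01,0.06,0,-10],
    [-1,-0.021,0.12,0,-20],
    [-1,-0.032,0.18,0,-30],
    [-1,-0.042,0.24,0,-40],
    [-1,-0.053,0.3,0,-50],
    [-1,-0.063,0.36,0,-60],
    [-1,-0.074,0.41,0,-70],
    [-1,-0.074,0.432,0,-80],
    [-1,-0.074,0.432,0,-90],
    [-1,-0.074,0.432,0,-100],
    [-1,-0.074,0.432,0,-110],
    [-1,-0.074,0.432,0,-115],
  ],
)

```text
clock: 12.48
ee_pos: [0.4566, -0.1955, 0.2494]
eef_rot: [1.915, 2.49, 0.0]
force: [0.3, 0.1, 0.0]
gripper_width: 0.998
```

Emit:
jog_arm(
  increments=[
    [-0.4,0,0,0,0],
    [-0.4,0,0,0,0],
    [-0.4,0,0,0,0],
  ],
)

```text
clock: 12.85
ee_pos: [0.4566, -0.1954, 0.2493]
eef_rot: [1.925, 2.482, -0.0]
force: [-0.2, 0.6, -0.4]
gripper_width: 0.699
```

```bash
python3 - <<'E'
from h import *
s=arm.sense(); print(s["joints"],s["ee_pos"],s["eef_rot"])
im=arm.get_image("wrist")[:,:,::-1]
cv2.imwrite("pics/w6.png",im); np.save("w6.npy",np.r_[s["ee_pos"],s["eef_rot"]])
print(arm.spot_in("pin_head","wrist"),arm.spot_in("button","wrist"),arm.spot_in("stand_top","wrist"))
E
```

```text
[-4.78114933e-01  1.66176377e-01  1.64308645e+00 -1.45161296e-05
  1.33227683e+00 -7.29540166e-01] [ 0.45664721 -0.19542379  0.2493086 ] [ 1.92534511e+00  2.48239945e+00 -6.75742631e-06]
[{'location': [0.554, -0.2108, 0.0774], 'conf': 0.97}, {'location': [0.458, -0.1882, 0.0901], 'conf': 0.78}, {'location': [0.3654, -0.1914, 0.0765], 'conf': 0.66}] [{'location': [0.5574, -0.2248, 0.0769], 'conf': 0.69}, {'location': [0.3584, -0.2002, 0.0744], 'conf': 0.69}, {'location': [0.4769, -0.194, 0.0848], 'conf': 0.63}] [{'location': [0.4565, -0.1852, 0.0502], 'conf': 0.92}]
```

View pics/w6.png

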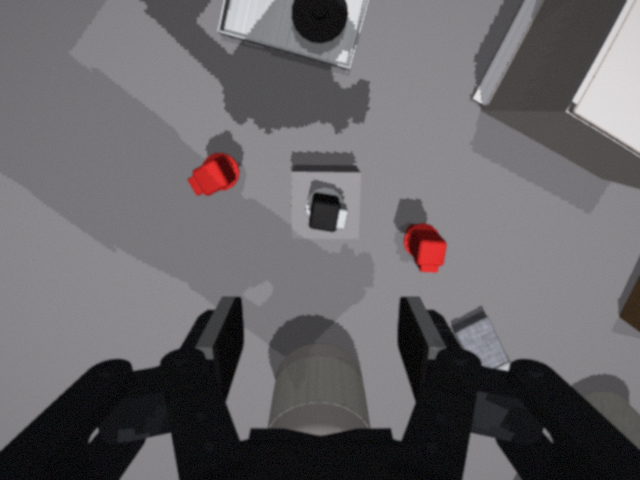

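```bash
python3 - <<'E'
from h import *
a=camsaved("w6.npy"); im=cv2.imread("pics/w6.png")
cv2.imwrite("pics/w6c.png",cv2.resize(im[140:250,270:380],None,fx=6,fy=6,interpolation=cv2.INTER_CUBIC))
c=cam("top"); t=cv2.imread("pics/top0.png")
print("canister",onz(c,[(483,265)],.16),onz(c,[(473,267)],.0))
E
```

```text
canister [[ 0.50525126 -0.41552464  0.16      ]] [[ 0.51742941 -0.44098454  0.        ]]
```

View pics/w6c.png

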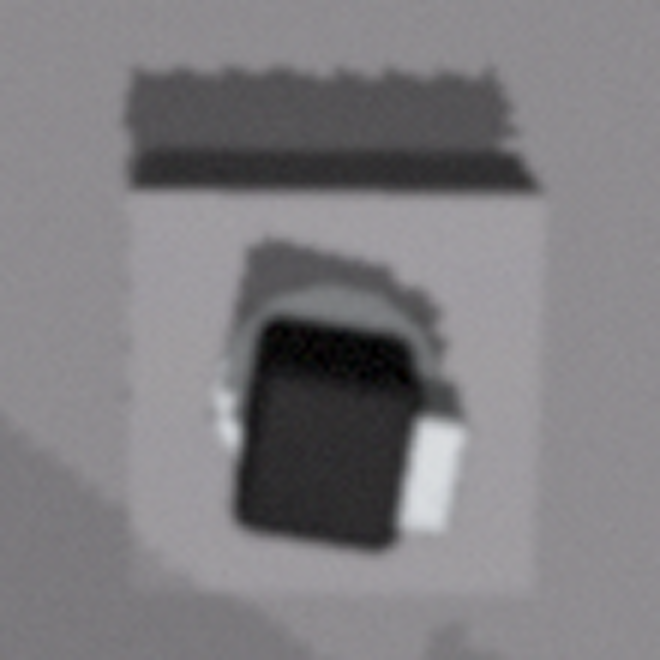

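```bash
python3 - <<'E'
from h import *
a=camsaved("w6.npy")
f=lambda l:[(270+u/6,140+v/6) for u,v in l]
H=onz(a,f([(238,528),(392,550),(418,385),(262,365)]),.088); print(H.round(4).tolist(),H.mean(0))
print(np.linalg.norm(H-np.roll(H,1,0),axis=1))
S=onz(a,f([(130,190),(543,190),(130,590),(530,597)]),.048);print("stand",S.mean(0),np.linalg.norm(S[0]-S[1]),np.linalg.norm(S[0]-S[2]))
v=np.load("w6.npy"); Rm=R.from_rotvec(v[3:]).as_matrix()
print("delta tool",Rm.T@(H.mean(0)-v[:3]))
E
```

```text
[[0.4525, -0.2109, 0.088], [0.4729, -0.2088, 0.088], [0.4704, -0.1865, 0.088], [0.4502, -0.1889, 0.088]] [ 0.4615254  -0.19878158  0.088     ]
[0.02213591 0.02051202 0.02249986 0.02031283]
stand [ 0.46307725 -0.19967648  0.048     ] 0.05902761813927389 0.06006151783397297
delta tool [-0.00445845  0.00388458  0.16130892]
```

Emit:
jog_arm(
  increments=[
    [-0.4,-0.0048,0.0043,0.04,8.5],
    [-0.4,-0.0048,0.0043,0.08,8.5],
    [-0.4,-0.0048,0.0043,0.12,8.5],
    [-0.4,-0.0048,0.0043,0.12,8.5],
    [-0.4,-0.0048,0.0043,0.12,8.5],
  ],
)

```text
clock: 13.68
ee_pos: [0.4627, -0.1993, 0.1309]
eef_rot: [2.102, 2.332, 0.001]
force: [-0.7, 0.8, 0.5]
gripper_width: 0.7
```

```bash
python3 - <<'E'
from h import *
s=arm.sense(); print(s["ee_pos"],s["eef_rot"])
im=arm.get_image("wrist")[:,:,::-1]
cv2.imwrite("pics/w7.png",im); np.save("w7.npy",np.r_[s["ee_pos"],s["eef_rot"]])
E
```

```text
[ 0.46265908 -0.19932434  0.13086307] [2.10236756e+00 2.33215408e+00 6.88792681e-04]
```

View pics/w7.png

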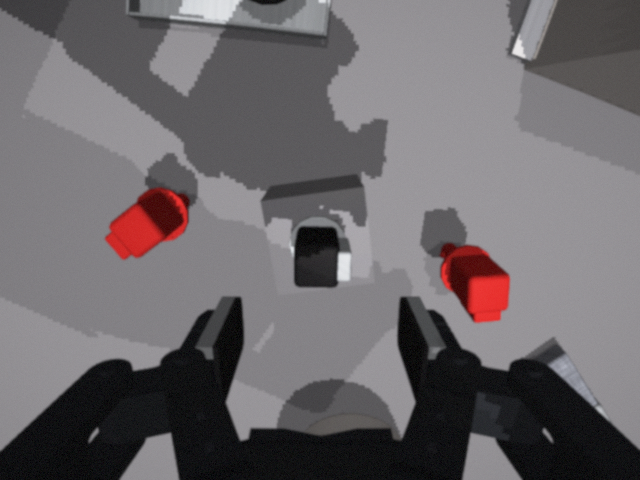

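```bash
python3 - <<'E'
from h import *
im=cv2.imread("pics/w7.png")
cv2.imwrite("pics/w7c.png",cv2.resize(im[205:305,265:375],None,fx=7,fy=7,interpolation=cv2.INTER_CUBIC))
E
```

```text
(no output)
```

View pics/w7c.png

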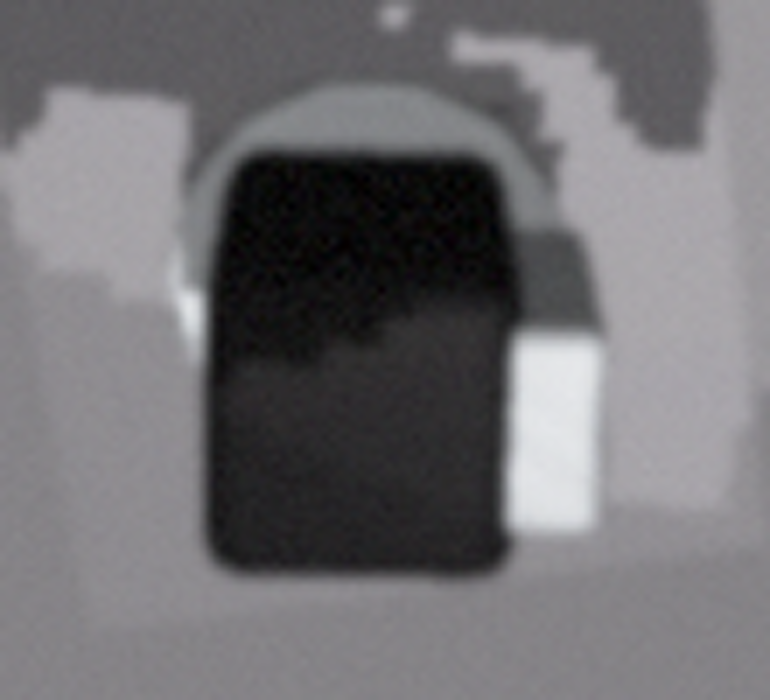

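```bash
python3 - <<'E'
from h import *
a=camsaved("w7.npy"); v=np.load("w7.npy"); Rm=R.from_rotvec(v[3:]).as_matrix()
f=lambda l:[(265+u/7,205+w/7) for u,w in l]
H=onz(a,f([(369,432),(208,432),(598,432),(550,332),(550,532),(360,575)]),.0875)
print(H.round(4).tolist()); print(((H-v[:3])@Rm).round(4).tolist(),Rm.round(3).tolist())
E
```

```text
[[0.462, -0.1987, 0.0875], [0.4506, -0.1999, 0.0875], [0.4782, -0.197, 0.0875], [0.4739, -0.1899, 0.0875], [0.4758, -0.2051, 0.0875], [0.4625, -0.2099, 0.0875]]
[[0.0007, -0.0007, 0.0434], [0.0007, -0.0121, 0.0433], [0.0007, 0.0157, 0.0434], [0.0083, 0.0121, 0.0434], [-0.007, 0.0124, 0.0434], [-0.0104, -0.0013, 0.0434]] [[-0.103, 0.995, 0.002], [0.995, 0.103, -0.001], [-0.001, 0.001, -1.0]]
```

Emit:
jog_arm(
  increments=[
    [-0.4,0,-0.0012,0.02,0],
    [-0.4,0,-0.0012,0.04,0],
    [-0.4,0,-0.0012,0.06,0],
    [-0.4,0,-0.0012,0.076,0],
    [-0.4,0,-0.0012,0.076,0],
  ],
)

```text
clock: 14.35
ee_pos: [0.4608, -0.1991, 0.0532]
eef_rot: [-2.103, -2.333, 0.0]
force: [-0.0, 0.2, 0.3]
gripper_width: 0.699
```

```bash
python3 - <<'E'
from h import *
s=arm.sense(); print(s["ee_pos"],s["eef_rot"],s["force"])
im=arm.get_image("wrist")[:,:,::-1]
cv2.imwrite("pics/w8.png",im); np.save("w8.npy",np.r_[s["ee_pos"],s["eef_rot"]])
E
```

```text
[ 0.46077773 -0.19912855  0.0531935 ] [-2.10316290e+00 -2.33297822e+00  2.61879195e-04] [-0.04929133  0.16550216  0.34744189]
```

View pics/w8.png

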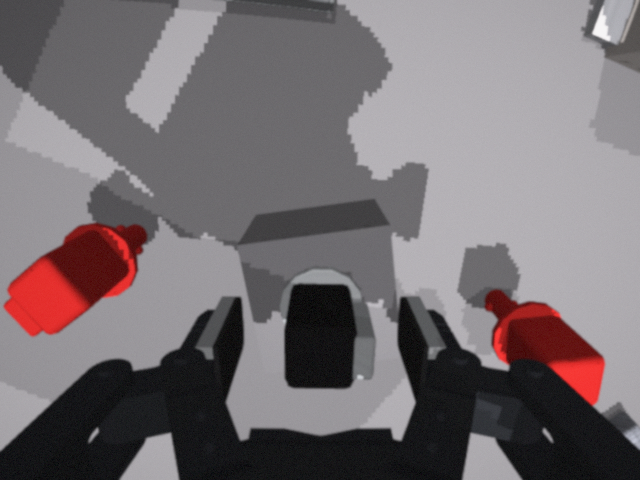

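Emit:
jog_arm(
  increments=[
    [1,0,0,0,0],
    [1,0,0,0,0],
    [1,0,0,0,0],
    [1,0,0,0,0],
    [1,0,0,0,0],
    [1,0,0,0,0],
  ],
  force=25,
)

```text
clock: 15.15
ee_pos: [0.461, -0.1994, 0.0544]
eef_rot: [2.103, 2.333, -0.0]
force: [-4.4, 0.3, 10.9]
gripper_width: 0.275
```

Emit:
jog_arm(
  increments=[
    [1,0,0,0,0],
    [1,0,0,0,0],
  ],
  force=50,
)

```text
clock: 15.4
ee_pos: [0.461, -0.1995, 0.0546]
eef_rot: [2.103, 2.333, -0.0]
force: [-7.4, 1.4, 12.1]
gripper_width: 0.261
```

```bash
python3 - <<'E'
from h import *
s=arm.sense(); print(s["ee_pos"],s["eef_rot"],s["force"],s["gripper_width"]*85)
im=arm.get_image("wrist")[:,:,::-1]
cv2.imwrite("pics/w9.png",im); np.save("w9.npy",np.r_[s["ee_pos"],s["eef_rot"]])
E
```

```text
[ 0.46098795 -0.19945393  0.05461353] [ 2.10271462e+00  2.33269507e+00 -1.59270779e-04] [-7.39120795  1.41847599 12.13796277] 22.213455674810078
```

View pics/w9.png

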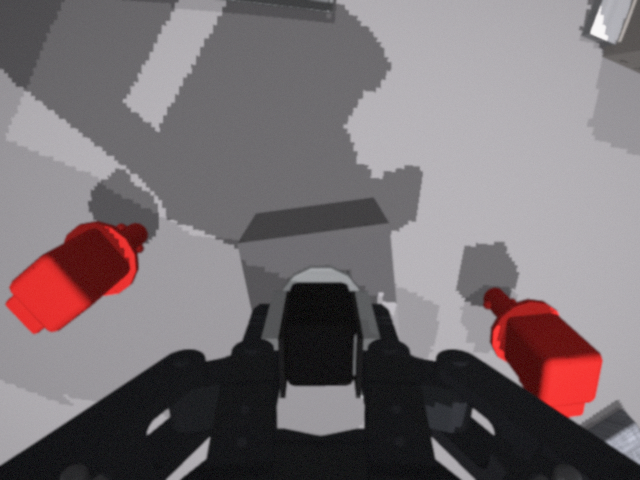

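Emit:
jog_arm(
  increments=[
    [1,0,0,-0.003,0],
    [1,0,0,-0.01,0],
    [1,0,0,-0.02,0],
    [1,0,0,-0.035,0],
    [1,0,0,-0.06,0],
    [1,0,0,-0.1,0],
    [1,0,0,-0.15,0],
    [1,0,0,-0.195,0],
    [1,0,0,-0.195,0],
    [1,0,0,-0.195,0],
  ],
)

```text
clock: 16.7
ee_pos: [0.4605, -0.199, 0.248]
eef_rot: [-2.103, -2.333, 0.0]
force: [-0.2, 0.3, -1.6]
gripper_width: 0.266
```

```bash
python3 - <<'E'
from h import *
s=arm.sense(); print(s["ee_pos"],s["eef_rot"],s["force"],s["wrist_torque"],s["gripper_width"])
im=arm.get_image("wrist")[:,:,::-1]
cv2.imwrite("pics/w10.png",im); np.save("w10.npy",np.r_[s["ee_pos"],s["eef_rot"]])
im=arm.get_image("side")[:,:,::-1]
cv2.imwrite("pics/s10.png",im)
cv2.imwrite("pics/s10c.png",cv2.resize(im[150:400,230:450],None,fx=3,fy=2.4*1,interpolation=cv2.INTER_CUBIC))
E
```

```text
[ 0.46050771 -0.19896604  0.24803578] [-2.10327090e+00 -2.33306647e+00  1.52366371e-04] [-0.1528293   0.27379947 -1.56335132] [ 0.01366601  0.00628652 -0.01241787] 0.2658845080132199
```

View pics/w10.png

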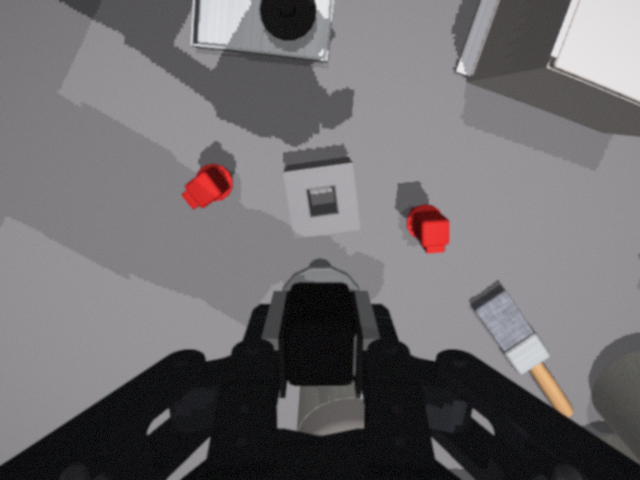

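View pics/s10c.png

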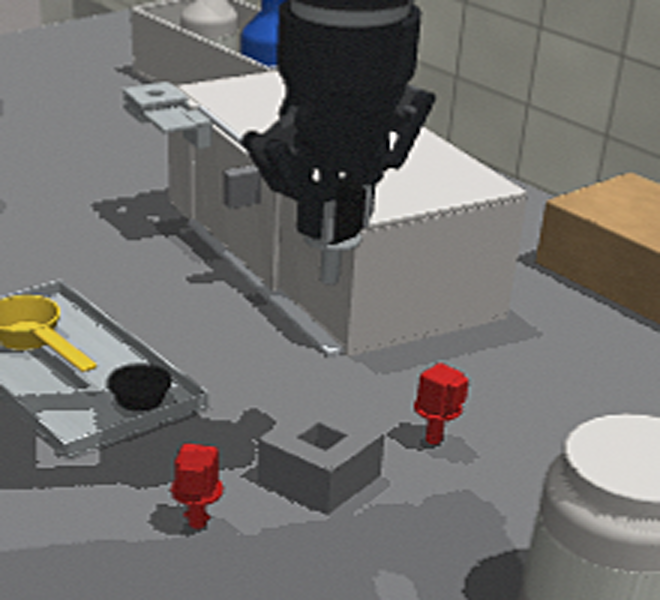

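```bash
python3 - <<'E'
from h import *
im=cv2.imread("pics/w10.png")
cv2.imwrite("pics/w10c.png",cv2.resize(im[240:400,250:390],None,fx=4.5,fy=3.7*1,interpolation=cv2.INTER_CUBIC))
p=arm.camera_params("wrist"); c=(p["intrinsics"],np.array([p["k1"],0,0,0,0.]),p["mount"])
for x0 in (-.002,-.001,0,.001,.002):
  ang=np.linspace(0,2*np.pi,73)
  tip=np.c_[x0+.005*np.cos(ang),.005*np.sin(ang),np.full(73,.0436)]
  col=np.c_[x0+.017*np.cos(ang),.017*np.sin(ang),np.full(73,.0066-.004)]
  colb=np.c_[x0+.017*np.cos(ang),.017*np.sin(ang),np.full(73,.0066)]
  sh=np.c_[x0+.006*np.cos(ang),.006*np.sin(ang),np.full(73,.0421)]
  print(x0,"tip top",proj(c,tip)[:,1].min(),proj(c,sh)[:,1].min(),"collar",proj(c,col)[:,1].min(),proj(c,colb)[:,1].min(), "x",proj(c,[[x0,0,.0436]])[0], proj(c,[[x0+.012,y,-.033] for y in(-.01,.01)]).round(1).tolist())
E
```

```text
-0.002 tip top 262.2654715891 261.4781397700454 collar 271.76216245474905 267.902472864684 x [319.02856732 271.58241766] [[286.3, 330.7], [350.6, 330.7]]
-0.001 tip top 260.3843232661241 259.57918491265366 collar 269.3875226239043 265.5762797042306 x [319.02685252 269.73083951] [[286.2, 327.9], [350.6, 327.9]]
0 tip top 258.49723602599704 257.6741908596968 collar 267.0031837187124 263.24087291631577 x [319.02513657 267.87336451] [[286.1, 325.1], [350.7, 325.1]]
0.001 tip top 256.6042020004454 255.7631496332863 collar 264.6091273847057 260.8962362690074 x [319.02341953 266.00998388] [[286.0, 322.2], [350.8, 322.2]]
0.002 tip top 254.7052135116665 253.84605345413647 collar 262.205335733551 258.54235396755956 x [319.02170141 264.14068905] [[285.9, 319.4], [350.9, 319.4]]
```

View pics/w10c.png

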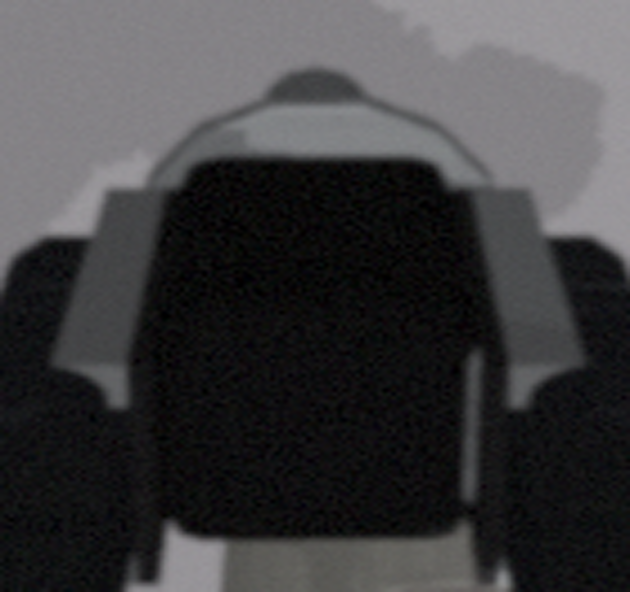

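Emit:
jog_arm(
  increments=[
    [1,0.03,0.015,0,-4],
    [1,0.08,0.038,0,-14],
    [1,0.13,0.062,0,-24],
    [1,0.18,0.085,0,-34],
    [1,0.23,0.109,0,-44],
    [1,0.28,0.133,0,-54],
    [1,0.33,0.157,0,-64],
    [1,0.37,0.176,0,-73.4],
    [1,0.395,0.187,0,-73.4],
    [1,0.4028,0.1911,0,-73.4],
    [1,0.4028,0.1911,0,-73.4],
    [1,0.4028,0.1911,0,-73.4],
  ],
)

```text
clock: 18.3
ee_pos: [0.6092, 0.2202, 0.2482]
eef_rot: [-0.294, -3.128, 0.0]
force: [-0.1, -0.3, -0.9]
gripper_width: 0.268
```

```bash
python3 - <<'E'
from h import *
s=arm.sense(); print(s["ee_pos"],s["eef_rot"],s["force"],s["wrist_torque"],s["gripper_width"],R.from_rotvec(s["eef_rot"]).as_matrix().round(4))
im=arm.get_image("wrist")[:,:,::-1]
cv2.imwrite("pics/w11.png",im); np.save("w11.npy",np.r_[s["ee_pos"],s["eef_rot"]])
E
```

```text
[0.6091836  0.22017452 0.24821467] [-2.93776169e-01 -3.12752799e+00  4.32141989e-04] [-0.1426234  -0.2732829  -0.90011222] [ 0.05299358  0.02551182 -0.05774784] 0.26849429414714493 [[-9.825e-01  1.862e-01 -3.000e-04]
 [ 1.862e-01  9.825e-01 -2.000e-04]
 [ 3.000e-04 -3.000e-04 -1.000e+00]]
```

View pics/w11.png

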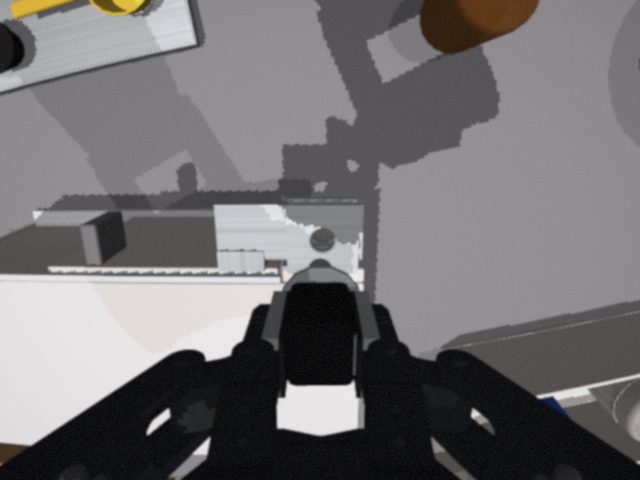

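```bash
python3 - <<'E'
from h import *
im=cv2.imread("pics/w11.png")
cv2.imwrite("pics/w11c.png",cv2.resize(im[195:295,260:380],None,fx=6,fy=6,interpolation=cv2.INTER_CUBIC))
E
```

```text
(no output)
```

View pics/w11c.png

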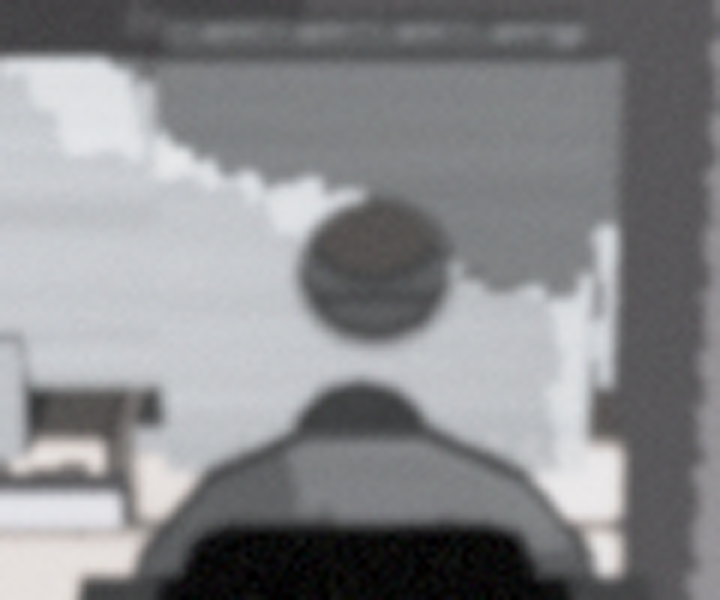

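```bash
python3 - <<'E'
from h import *
from scipy.optimize import brentq
p=arm.camera_params("wrist"); M=p["mount"]; c=(p["intrinsics"],np.array([p["k1"],0,0,0,0.]),M)
v=np.load("w11.npy")
for z in (.154,.157,.160):
    print(z,onz(c,[(322.5,239.3)],v[2]-z)[0]*1e3)   # in tool frame, z tool = depth below tcp
f=lambda x:proj(c,np.c_[x+.0055*np.cos(np.linspace(0,6.28,73)),.0055*np.sin(np.linspace(0,6.28,73)),np.full(73,.0430)])[:,1].min()-258.5
print("tip x",brentq(f,-.01,.01)*1e3,"y",onz(c,[(320.3,267)],.0436)[0,1]*1e3)
E
```

```text
0.154 [-1.32276365  0.60624042 94.21467118]
0.157 [-0.34835223  0.59127032 91.21467118]
0.16 [ 0.62605919  0.57630021 88.21467118]
tip x -0.15381409541874214 y -0.7172500741591509
```

```bash
python3 - <<'E'
from h import *
p=arm.camera_params("wrist"); M=p["mount"]; d=np.array([p["k1"],0,0,0,0.]); c=(p["intrinsics"],d,M); print(M, p["intrinsics"])
P=np.array([0,0,.0436]); q=np.linalg.inv(M)@np.r_[P,1]; print(q, c[0]@(q[:3]/q[2]), proj(c,[P]), onz(c,proj(c,[P]),.0436))
v=np.load("w11.npy"); print(onz(c,[(322.5,239.3)],v[2]-.157), onz(camsaved("w11.npy"),[(322.5,239.3)],.157))
E
```

```text
[[ 9.32418460e-05 -9.54143757e-01 -2.99348763e-01  7.56038858e-02]
 [ 9.99999553e-01  3.70528783e-04 -8.69540662e-04 -5.75600994e-04]
 [ 9.40584127e-04 -2.99348548e-01  9.54143366e-01 -1.42625686e-01]
 [ 0.00000000e+00  0.00000000e+00  0.00000000e+00  1.00000000e+00]] [[401.49209139   0.         320.2468314 ]
 [  0.         401.49209139 235.26635717]
 [  0.           0.           1.        ]]
[7.43712215e-04 1.63908003e-02 2.00317432e-01 1.00000000e+00] [321.73743843 268.1180996    1.        ] [[321.73663487 268.10038988]] [[-2.77555756e-17 -5.85469173e-18  4.36000000e-02]]
[[-0.00034835  0.00059127  0.09121467]] [[0.60960653 0.22066815 0.157     ]]
```

Emit:
jog_arm(
  increments=[
    [1,0,0.0012,0.01,0],
    [1,0,0.0012,0.025,0],
    [1,0,0.0012,0.035,0],
    [1,0,0.0012,0.039,0],
    [1,0,0.0012,0.039,0],
    [1,0,0.0012,0.039,0],
  ],
)

```text
clock: 19.1
ee_pos: [0.6096, 0.2225, 0.2098]
eef_rot: [0.292, 3.127, 0.0]
force: [-0.7, -0.4, -1.6]
gripper_width: 0.261
```

```bash
python3 - <<'E'
from h import *
s=arm.sense(); print(s["ee_pos"],s["eef_rot"],s["force"],s["wrist_torque"])
im=arm.get_image("wrist")[:,:,::-1]
cv2.imwrite("pics/w12.png",im)
cv2.imwrite("pics/w12c.png",cv2.resize(im[195:295,260:380],None,fx=6,fy=6,interpolation=cv2.INTER_CUBIC))
im=arm.get_image("side")[:,:,::-1]
cv2.imwrite("pics/s12c.png",cv2.resize(im[110:240,230:370],None,fx=5,fy=4.5,interpolation=cv2.INTER_CUBIC))
E
```

```text
[0.60964562 0.22248961 0.20976216] [2.91914077e-01 3.12729287e+00 4.11136550e-04] [-0.67595689 -0.3861762  -1.56233088] [ 0.06158715  0.02341996 -0.09329192]
```

View pics/w12c.png

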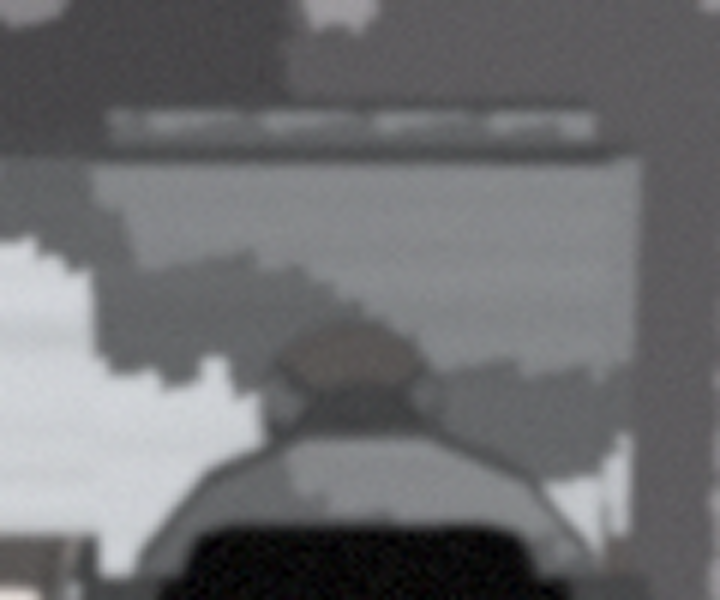

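View pics/s12c.png

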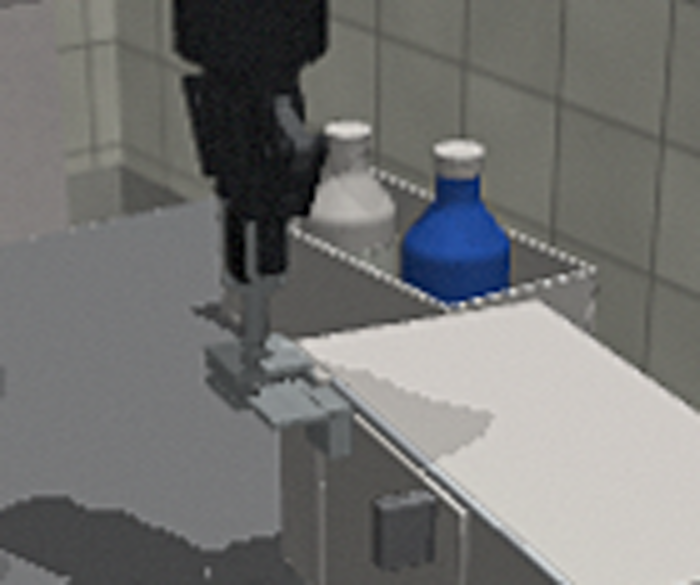

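```bash
python3 - <<'E'
from h import *
p=arm.camera_params("wrist"); c=(p["intrinsics"],np.array([p["k1"],0,0,0,0.]),p["mount"])
for z in (.154,.157,.160):
    T=onz(c,[(318.7,248.3),(305.2,258),(331.5,258)],.2098-z)*1e3; print(z,"hole x",T[0,0]-7.5,"y",T[0,1],T[1:,1].mean())
print(onz(c,[(320.3,267)],.0436)*1e3, onz(c,[(320.3,258.5)],.043)[0,0]*1e3-5.5)
E
```

```text
0.154 hole x -1.2976203817622673 y -1.5662530590243489 -1.7572465796355585
0.157 hole x -0.2483270851667898 y -1.5512881419867477 -1.7393940269038626
0.16 hole x 0.8009662114286726 y -1.5363232249491465 -1.7215414741721662
[[ 0.5916524  -0.71818785 43.6       ]] -0.15312771221540977
```

Emit:
jog_arm(
  increments=[
    [1,0,-0.0009,0.002,0],
    [1,0,-0.0009,0.004,0],
    [1,0,-0.0009,0.006,0],
    [1,0,-0.0009,0.006,0],
  ],
)

```text
clock: 19.7
ee_pos: [0.6093, 0.2215, 0.203]
eef_rot: [-0.292, -3.128, 0.0]
force: [-1.1, 0.2, -1.5]
gripper_width: 0.264
```

Emit:
jog_arm(
  increments=[
    [1,0,0,0.001,0],
    [1,0,0,0.002,0],
    [1,0,0,0.003,0],
    [1,0,0,0.003,0],
  ],
)

```text
clock: 20.2
ee_pos: [0.6093, 0.2215, 0.2002]
eef_rot: [-0.292, -3.128, 0.0]
force: [0.3, 0.1, -0.4]
gripper_width: 0.264
```

Emit:
jog_arm(
  increments=[
    [1,0,0,0.001,0],
    [1,0,0,0.002,0],
    [1,0,0,0.003,0],
    [1,0,0,0.003,0],
  ],
)

```text
clock: 20.7
ee_pos: [0.6093, 0.2215, 0.1972]
eef_rot: [-0.292, -3.128, 0.0]
force: [-0.3, 0.4, -2.0]
gripper_width: 0.263
```

Emit:
jog_arm(
  increments=[
    [1,0,0,0.001,0],
    [1,0,0,0.002,0],
    [1,0,0,0.003,0],
    [1,0,0,0.003,0],
  ],
)

```text
clock: 21.2
ee_pos: [0.6093, 0.2215, 0.1942]
eef_rot: [-0.292, -3.128, 0.0]
force: [0.8, -0.5, -1.1]
gripper_width: 0.263
```

Emit:
jog_arm(
  increments=[
    [1,0,0,0.001,0],
    [1,0,0,0.002,0],
    [1,0,0,0.003,0],
    [1,0,0,0.003,0],
  ],
)

```text
clock: 21.7
ee_pos: [0.6093, 0.2215, 0.1912]
eef_rot: [-0.292, -3.128, 0.0]
force: [-0.2, -0.4, -0.2]
gripper_width: 0.263
```

```bash
python3 - <<'E'
from h import *
s=arm.sense(); print(s["ee_pos"],s["force"],s["wrist_torque"])
im=arm.get_image("wrist")[:,:,::-1]
cv2.imwrite("pics/w13c.png",cv2.resize(im[195:295,260:380],None,fx=6,fy=6,interpolation=cv2.INTER_CUBIC))
E
```

```text
[0.60929274 0.221532   0.19116529] [-0.24350268 -0.42368458 -0.21248396] [ 0.07448058  0.06189368 -0.01097533]
```

View pics/w13c.png

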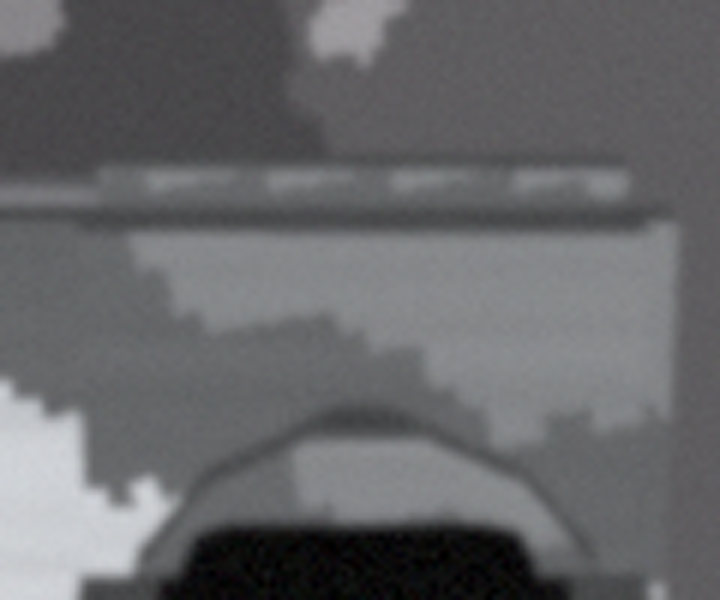

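Emit:
jog_arm(
  increments=[
    [1,0,0,0.001,0],
    [1,0,0,0.002,0],
    [1,0,0,0.003,0],
    [1,0,0,0.004,0],
    [1,0,0,0.005,0],
    [1,0,0,0.006,0],
    [1,0,0,0.006,0],
  ],
)

```text
clock: 22.62
ee_pos: [0.6093, 0.2215, 0.1852]
eef_rot: [-0.292, -3.128, 0.0]
force: [-0.7, -0.1, -0.8]
gripper_width: 0.263
```

Emit:
jog_arm(
  increments=[
    [1,0,0,0.001,0],
    [1,0,0,0.002,0],
    [1,0,0,0.003,0],
    [1,0,0,0.004,0],
    [1,0,0,0.004,0],
  ],
)

```text
clock: 23.25
ee_pos: [0.6093, 0.2215, 0.1812]
eef_rot: [-0.292, -3.128, 0.0]
force: [-0.1, 0.4, -0.8]
gripper_width: 0.269
```

Emit:
jog_arm(
  increments=[
    [1,0,0,0.001,0],
    [1,0,0,0.002,0],
    [1,0,0,0.003,0],
    [1,0,0,0.004,0],
    [1,0,0,0.004,0],
  ],
)

```text
clock: 23.88
ee_pos: [0.6093, 0.2215, 0.1772]
eef_rot: [-0.292, -3.128, 0.0]
force: [0.4, -0.1, -2.0]
gripper_width: 0.267
```

Tip is now below the lower plate's top without force; continuing gently to collar contact.

Emit:
jog_arm(
  increments=[
    [1,0,0,0.001,0],
    [1,0,0,0.002,0],
    [1,0,0,0.003,0],
    [1,0,0,0.004,0],
    [1,0,0,0.005,0],
    [1,0,0,0.006,0],
    [1,0,0,0.006,0],
  ],
)

```text
clock: 24.75
ee_pos: [0.6093, 0.2215, 0.1712]
eef_rot: [-0.292, -3.128, 0.0]
force: [-0.5, -0.3, -0.1]
gripper_width: 0.264
```

Emit:
jog_arm(
  increments=[
    [1,0,0,0.001,0],
    [1,0,0,0.002,0],
    [1,0,0,0.003,0],
    [1,0,0,0.003,0],
  ],
)

```text
clock: 25.25
ee_pos: [0.6093, 0.2215, 0.1682]
eef_rot: [-0.292, -3.128, 0.0]
force: [-0.2, -0.7, -1.3]
gripper_width: 0.264
```

Emit:
jog_arm(
  increments=[
    [1,0,0,0.001,0],
    [1,0,0,0.002,0],
    [1,0,0,0.002,0],
  ],
)

```text
clock: 25.62
ee_pos: [0.6093, 0.2215, 0.1662]
eef_rot: [-0.292, -3.128, 0.0]
force: [-0.8, -0.1, -0.1]
gripper_width: 0.263
```

Emit:
jog_arm(
  increments=[
    [1,0,0,0.001,0],
    [1,0,0,0.001,0],
  ],
)

```text
clock: 25.88
ee_pos: [0.6093, 0.2216, 0.1653]
eef_rot: [0.292, 3.128, 0.0]
force: [1.0, -1.0, -1.1]
gripper_width: 0.263
```

Emit:
jog_arm(
  increments=[
    [1,0,0,0.001,0],
    [1,0,0,0.001,0],
  ],
)

```text
clock: 26.12
ee_pos: [0.6094, 0.2216, 0.1651]
eef_rot: [0.292, 3.127, 0.0]
force: [-2.5, -0.6, 5.4]
gripper_width: 0.264
```

```bash
python3 - <<'E'
from h import *
s=arm.sense(); print(s["ee_pos"],s["force"],s["wrist_torque"])
im=arm.get_image("side")[:,:,::-1]
cv2.imwrite("pics/s14c.png",cv2.resize(im[130:220,240:340],None,fx=7,fy=6,interpolation=cv2.INTER_CUBIC))
im=arm.get_image("wrist")[:,:,::-1]
cv2.imwrite("pics/w14.png",im)
E
```

```text
[0.60941867 0.22158256 0.16506584] [-2.53412857 -0.58816626  5.42292246] [-0.08636975  0.41412521  0.01432144]
```

View pics/s14c.png

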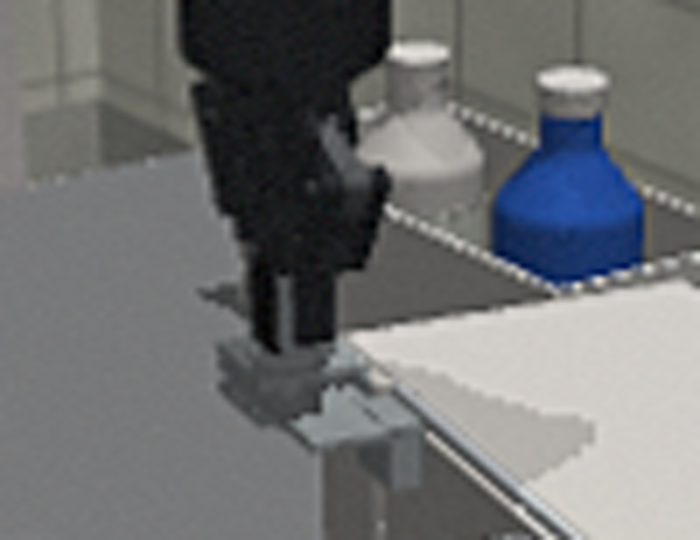

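View pics/w14.png

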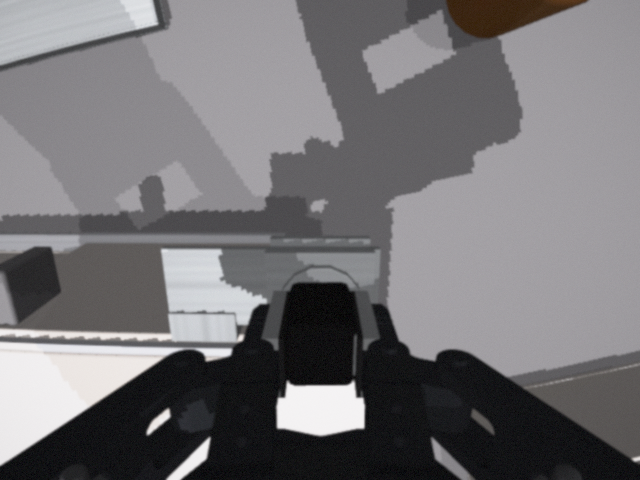

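Emit:
jog_arm(
  increments=[
    [1,0,0,0.0005,0],
    [1,0,0,0.0005,0],
  ],
)

```text
clock: 26.48
ee_pos: [0.6095, 0.2216, 0.165]
eef_rot: [0.292, 3.127, 0.001]
force: [-3.6, -1.7, 7.9]
gripper_width: 0.267
```

Emit:
jog_arm(
  increments=[
    [0.2,0,0,0,0],
    [-0.1,0,0,0,0],
    [-0.4,0,0,0,0],
    [-0.6,0,0,0,0],
    [-0.6,0,0,0,0],
    [-0.6,0,0,0,0],
  ],
  force=20,
)

```text
clock: 27.22
ee_pos: [0.6093, 0.2215, 0.1637]
eef_rot: [-0.292, -3.128, 0.0]
force: [1.3, -0.7, 0.1]
gripper_width: 0.801
```

```bash
python3 - <<'E'
from h import *
s=arm.sense(); print(s["ee_pos"],s["force"],s["wrist_torque"],s["gripper_width"])
im=arm.get_image("wrist")[:,:,::-1]
cv2.imwrite("pics/w15.png",im)
E
```

```text
[0.60932012 0.22154409 0.16374655] [ 1.2627572  -0.69363053  0.09391554] [-0.00151968 -0.05154549 -0.04981197] 0.801270828049792
```

View pics/w15.png

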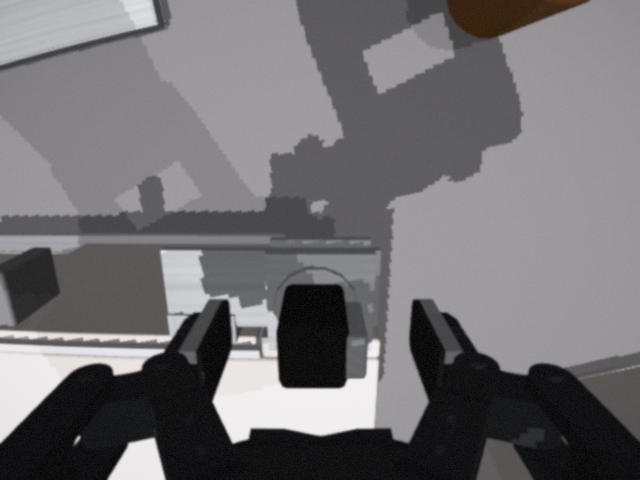

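Emit:
jog_arm(
  increments=[
    [-0.6,0,0,-0.01,0],
    [-0.6,0,0,-0.03,0],
    [-0.6,0,0,-0.06,0],
    [-0.6,0,0,-0.09,0],
    [-0.6,0.03,0,-0.11,0],
    [-0.6,0.08,-0.04,-0.12,0],
    [-0.6,0.08,-0.08,-0.12,0],
    [-0.6,0.08,-0.08,-0.12,0],
    [-0.6,0.08,-0.08,-0.12,0],
  ],
)

```text
clock: 28.4
ee_pos: [0.5162, 0.158, 0.2844]
eef_rot: [0.292, 3.127, 0.001]
force: [0.4, 1.0, -0.0]
gripper_width: 0.801
```

```bash
python3 - <<'E'
from h import *
s=arm.sense(); print(s["ee_pos"],s["force"])
im=arm.get_image("wrist")[:,:,::-1]; cv2.imwrite("pics/w16.png",im)
im=arm.get_image("side")[:,:,::-1]; cv2.imwrite("pics/s16.png",im)
cv2.imwrite("pics/s16c.png",cv2.resize(im[150:290,240:410],None,fx=4.6,fy=4.2,interpolation=cv2.INTER_CUBIC))
E
```

```text
[0.51615179 0.15797404 0.28437715] [ 0.43344527  0.98264258 -0.03484321]
```

View pics/w16.png

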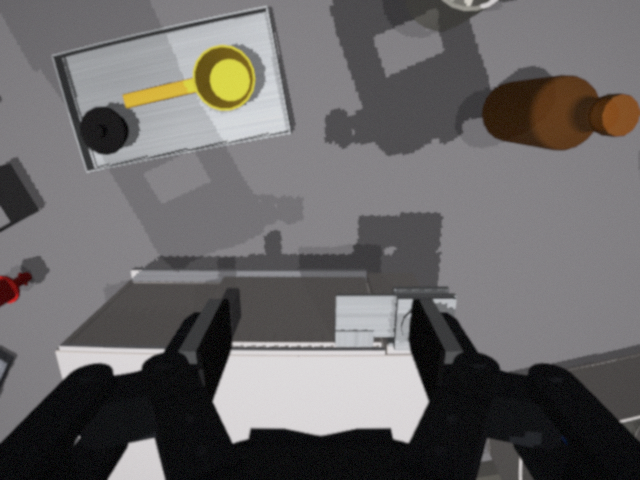

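View pics/s16c.png

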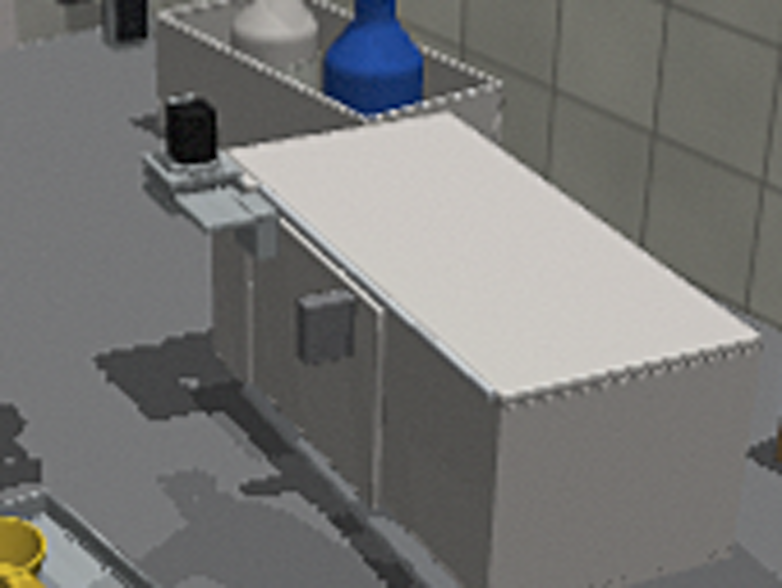

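Emit:
jog_arm(
  increments=[
    [-0.6,0,-0.05,0,0],
    [-0.6,-0.05,-0.0795,0.01,0],
    [-0.6,-0.0719,-0.0795,0.0243,0],
    [-0.6,-0.0719,-0.0795,0.0243,0],
    [-0.6,-0.0719,-0.0795,0.0243,0],
    [-0.6,-0.0719,-0.0795,0.0243,0],
  ],
)

```text
clock: 29.25
ee_pos: [0.5716, 0.067, 0.2602]
eef_rot: [0.291, 3.127, 0.0]
force: [0.5, -0.4, 0.9]
gripper_width: 0.804
```

```bash
python3 - <<'E'
from h import *
s=arm.sense(); print(s["ee_pos"],s["eef_rot"])
im=arm.get_image("wrist")[:,:,::-1]; cv2.imwrite("pics/w17.png",im); np.save("w17.npy",np.r_[s["ee_pos"],s["eef_rot"]])
cv2.imwrite("pics/w17h.png",cv2.resize(im[200:300,230:410],None,fx=4,fy=4,interpolation=cv2.INTER_CUBIC))
E
```

```text
[0.57160211 0.06695357 0.26021113] [2.90526398e-01 3.12717731e+00 2.86943802e-04]
```

View pics/w17.png

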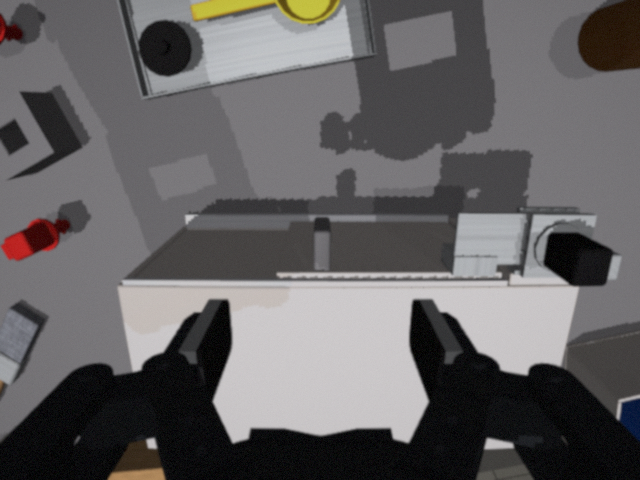

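View pics/w17h.png

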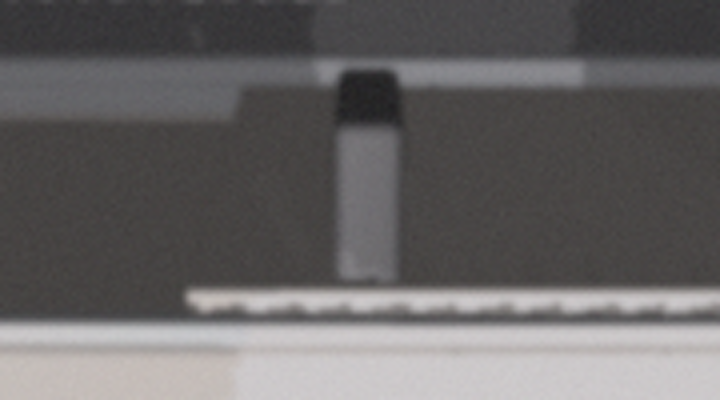

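```bash
python3 - <<'E'
from h import *
p=arm.camera_params("wrist"); c=(p["intrinsics"],np.array([p["k1"],0,0,0,0.]),p["mount"])
g=lambda uv,h,z:onz(c,[uv],h-z)[0]*1e3
# same camera/height; tool y ~ cab y
for nm,h,hu,cu in (("w1",.2601,(323.9,250),(212.5,285)),("w17",.2602,(322.0,250),(120.5,285))):
    print(nm,"handle y",g(hu,h,.14)[1],"corner y",g(cu,h,.15)[1])
for nm,a,b in (("w1",(212,285),None),):pass
im1=cv2.imread("pics/w1.png"); im2=cv2.imread("pics/w17.png")
o=np.vstack([cv2.resize(im1[265:305,190:260],None,fx=8,fy=6,interpolation=cv2.INTER_CUBIC),cv2.resize(im2[265:305,100:170],None,fx=8,fy=6,interpolation=cv2.INTER_CUBIC)])
cv2.imwrite("pics/cmp.png",o)
E
```

```text
w1 handle y 1.7191460242758985 corner y -75.33354841276117
w17 handle y 0.4011386029410045 corner y -141.26263704558926
```

View pics/cmp.png

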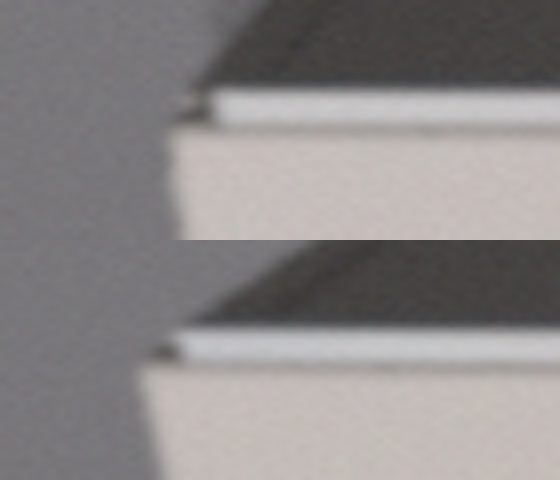

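Emit:
jog_arm(
  increments=[
    [1,0,-0.035,0,0],
    [1,-0.012,-0.035,0,0],
    [1,-0.012,-0.035,0,0],
    [1,-0.012,-0.035,0,0],
    [1,-0.012,-0.035,0,0],
    [1,-0.012,-0.035,0.03,0],
    [1,-0.012,-0.035,0.08,0],
    [1,-0.012,-0.035,0.12,0],
    [1,-0.012,-0.035,0.145,0],
    [1,-0.012,-0.03,0.145,0],
    [1,-0.012,-0.025,0.145,0],
    [1,-0.012,-0.025,0.145,0],
  ],
)

```text
clock: 30.8
ee_pos: [0.5796, 0.0401, 0.1159]
eef_rot: [0.291, 3.126, 0.0]
force: [-0.1, 0.1, -0.2]
gripper_width: -0.001
```

Emit:
jog_arm(
  increments=[
    [1,0,0.001,0,0],
    [1,0,0.002,0,0],
    [1,0,0.003,0,0],
    [1,0,0.003,0,0],
  ],
)

```text
clock: 31.3
ee_pos: [0.5796, 0.0425, 0.1145]
eef_rot: [0.292, 3.128, -0.0]
force: [-0.1, -0.2, 0.3]
gripper_width: -0.005
```

Emit:
jog_arm(
  increments=[
    [1,0,0.001,0,0],
    [1,0,0.002,0,0],
    [1,0,0.003,0,0],
    [1,0,0.003,0,0],
  ],
)

```text
clock: 31.8
ee_pos: [0.5801, 0.0455, 0.1145]
eef_rot: [0.292, 3.128, 0.0]
force: [0.8, -0.1, -0.0]
gripper_width: 0.001
```

Emit:
jog_arm(
  increments=[
    [1,0,0.001,0,0],
    [1,0,0.002,0,0],
    [1,0,0.002,0,0],
  ],
)

```text
clock: 32.17
ee_pos: [0.5803, 0.0464, 0.1145]
eef_rot: [-0.293, -3.127, 0.002]
force: [-2.6, -7.5, 1.0]
gripper_width: -0.001
```

Emit:
jog_arm(
  increments=[
    [1,0,0.001,0,0],
    [1,0,0.001,0,0],
  ],
)

```text
clock: 32.42
ee_pos: [0.5803, 0.0465, 0.1145]
eef_rot: [-0.293, -3.127, 0.004]
force: [-5.5, -15.0, 3.3]
gripper_width: -0.005
```

Emit:
jog_arm(
  increments=[
    [1,0,-0.008,0,0],
    [1,0,-0.015,0,0],
    [1,0,-0.015,-0.03,0],
    [1,0,-0.015,-0.08,0],
    [1,0.03,-0.015,-0.13,0],
    [1,0.08,-0.015,-0.16,0],
    [1,0.12,-0.015,-0.16,0],
    [1,0.12,-0.015,-0.16,0],
    [1,0.12,-0.015,-0.16,0],
  ],
)

```text
clock: 33.55
ee_pos: [0.4603, 0.0557, 0.2746]
eef_rot: [0.292, 3.127, 0.0]
force: [0.4, -1.2, 0.3]
gripper_width: 0.001
```

```bash
python3 - <<'E'
from h import *
s=arm.sense(); print(s["ee_pos"],s["force"])
im=arm.get_image("side")[:,:,::-1]; cv2.imwrite("pics/s18.png",im)
w=arm.get_image("wrist")[:,:,::-1]; cv2.imwrite("pics/w18.png",w)
cv2.imwrite("pics/s18c.png",cv2.resize(im[150:290,240:410],None,fx=4.6,fy=4.2,interpolation=cv2.INTER_CUBIC))
E
```

```text
[0.46033984 0.05574186 0.27461174] [ 0.39133913 -1.18325444  0.30340753]
```

View pics/s18.png

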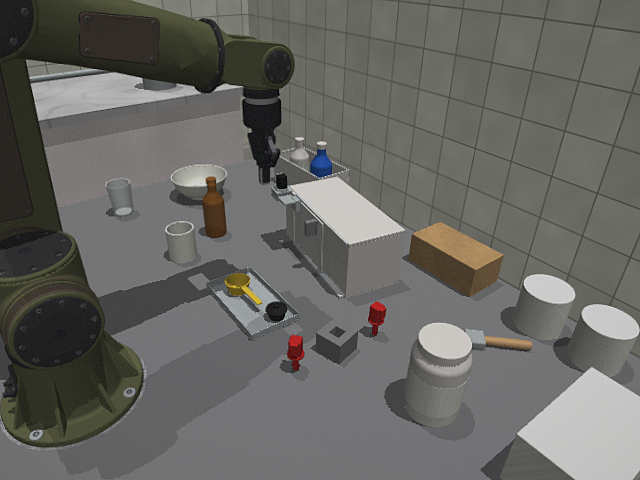

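View pics/w18.png

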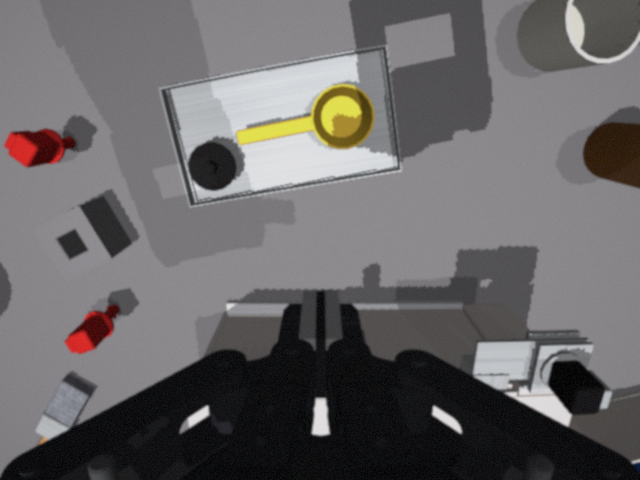

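The side view shows the pin standing upright in the clevis at about (282,181). In the wrist view it sits at about (578,385), with its collar on the plate and the button out. The stand is empty, everything else is where it was, and the arm is clear.

```bash
python3 -c "
from station import arm
print(arm.sign_off(), arm.sense()['clock'])"
```

```text
the job is handed in; nothing more can be done
the job is handed in; nothing more can be done
```

The door is shut and locked with the pin from the grey stand, and I handed the job in about 34 s into the 72 s allowed.

- **Door:** I gripped the handle and slid the door about 67 mm to its hard stop. There the force rose to about 21 N with almost no further movement.
- **Pin:** I lifted it with the button squeezed in and lined it up over the clevis hole using the wrist camera. It went down in small steps with no contact force until the collar met the plate. I pressed to about 8 N to confirm it was seated, then let go.
- **Last checks:** The pictures show the pin upright with its collar on the clevis and the button out. The bystanders look unmoved and the arm is clear. The balls under the lower plate can't be seen, so I am inferring that they locked from the button having sprung back.
- **One disagreement:** After the pin was in, the camera put the door's travel at about 66 mm, 1 mm less than the gripper measured. I pushed the handle gently towards shut with closed fingers, up to about 16 N. It stopped dead at once, so I take the 1 mm as camera error.

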